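Load the fired tiles into the carrier and bolt it shut

ROBOT

A 6-joint arm with a two-finger parallel gripper is mounted at the origin on the work surface. World frame = base frame: x ahead of the robot, y to its left, z up, the work surface at z = 0. Lengths are in m, angles in rad, forces in N, time in s.
With the tool pointing down it reaches from about 0.4 to 0.825 m from the base axis. Payload 7 kg.
Tool frame: the origin (TCP) lies between the finger pads; the fingertips stand 25 mm ahead of it and the grasp point (between the pads) lies 6 mm ahead of it (arm.tip_extent is the z of the fingertips in the tool frame, in m); z points along the fingers, x is the direction in which the jaws open and shut, and the axes are right-handed (so a half turn about z gives the same grasp; the last joint's range is limited). The gripper opens to 88 mm and grips with 3 to 60 N. Pads are 19 mm wide; open, the fingers measure 130 mm over their backs; the gripper's body (78 mm by 193 mm) begins 47 mm behind the grasp point.
Start: joints at [1.603, 0.359, 0.012, 0, -1.224, -0.288], TCP at [0.171, 0.653, 0.229] pointing down, gripper open.
Joint ranges: [-3.07, 3.07], [-1.43, 2.12], [-1.02, 1.25], [-3.03, 1.67], [-3.05, -0], [-3.03, 3.03]. Speed limits (rad/s): [2.39, 2.39, 3.01, 3.14, 3.14, 3.14].

INTERFACE

Orientations are given as [roll, pitch, yaw] about the fixed x, y, z axes, in that order (R = Rz(yaw) Ry(pitch) Rx(roll)).
In Python, from station import monitor, grab_frame, job_done, arm gives the robot as it stands.
- The arm moves only by the shell command python3 -m jog 'ROWS' [FORCE]. ROWS is JSON, a list that holds one entry, the list of rows, each a list of 7 numbers: the shift along the world's x, y, z in m, then the turn, a rotation vector about the world's x, y, z in rad, then the opening, from 0 (shut) to 1 (fully open). In form: [[[dx, dy, dz, ax, ay, az, claw], ...]]. A call has 1 to 20 rows; each row shifts and turns the commanded pose from where the row before left it; what a row does not reach is not made up. A row lasts 1/8 s, in which the tool goes at most 62.5 mm and 10.7 degrees, less where a joint would pass 70% of its speed; a pose out of reach is approached as far as the arm can. A call is refused whole if a number of a shift passes 0.0625 or a number of a turn 0.188, either way. A call with a gripper value outside its range is refused whole. The fingers move at their own pace and stop on an object; FORCE is the grip in N (left out, the last holds). Time passes only in rows, so rows that do not move let the fingers close. It gives the time, the measured TCP pose, the force and the opening at its end, in the units of the state.
- monitor.get_state(): the state, without advancing time (a new reading comes with each control period).
- grab_frame(name): name is "side" or "top" or "wrist"; returns a dict with "pixels" (400x640x3 uint8, red, green, blue), "K" (3x3 intrinsics, pixels), "k1" (the pictures are not rectified: a ray, as slopes to the right and down, at radius r is drawn at 1 + k1 r^2 times it, then the intrinsics apply), "view" (4x4, takes a point from world to camera coordinates); the wrist camera has in their place "hand_eye" (4x4, takes a point from camera to tool coordinates, whose origin is the TCP and whose axes are the tool frame's). Camera axes: x right, y down, z forward; pixel columns grow to the right and rows downward; lengths in m; the calibration is good to about 2 mm. A picture is of the moment at which its call begins: read the wrist's pose just before it. There is no depth.
- job_done(): hands the job in, once; it reports no verdict.
The state is a dict: "t": time; "q": joint angles; "qd": joint speeds; "joint_efforts": joint torques, N m; "eef_pos": TCP position; "ee_rot": TCP orientation; "force": force on the tool from outside, world axes, zero at the start; "moment": the same for the moment, N m; "width": finger opening in m.
Only numpy, scipy, OpenCV 4.12 (cv2) and the standard library are available. Lean on these libraries where they do the work, as an engineer would, in place of code of your own. Each camera call takes 0.05 s, during which the arm holds its last target.

TASK

Load the long terracotta tiles into the wooden tile carrier: lift the handle of its barrel bolt out of the notch and draw the bolt back, swing the guard bar up and over, and slide every long tile on the table flat into a bay of its own until it is fully home. Then swing the guard bar back down, shoot the bolt fully home through the bar's staple and drop its handle into the notch; do not shift or knock over the beaker and the bowl.

Things in the scene. Friction and masses are not known exactly. Their poses are not given: they have to be found in the camera images.
- carrier: low wooden tile carrier, fixed to the table (place and yaw vary). Origin: on the table, in the middle of the mouths of its three bays; x points into the bays (away from the robot), y left along the row, z up. Bay floor: 24 mm above the table; it runs on as a sill to x = -38 mm. Hinge cheeks left of the bays: y = 121 to 147, x = -41 to 3, 54 mm high. Bolt's block on the right: y = -275 to -130, x = -38 to 12, 46 mm high
- bay0 (a point): middle of the mouth of the right bay, on its floor; axes as the carrier. Each bay is 63 mm wide; the bays are 73 mm apart, parted by runners 10 mm wide with pointed front ends 5 mm ahead of the mouth
- bay1 (a point): middle of the mouth of the middle bay, on its floor; axes as the carrier. Caps on the runners overhang each side of a bay by 9 mm, 15.5 mm above its floor (cap top 45.5 mm above the table), so that a tile can only be slid in from the front
- bay2 (a point): middle of the mouth of the left bay, on its floor; axes as the carrier. The back stop is 124 mm inside the mouth: a tile fully home has its centre 59 mm inside the mouth, 6 mm above the bay floor, and its near end stands 6 mm out of the mouth
- bolt (a joint): travel of the steel barrel bolt, a 10 mm rod along the carrier's y axis, 54 mm above the table at carrier x = -19 mm. 0 = shot fully home through the bar's staple; grows as it is drawn away from the bays (to the carrier's -y), at most 50 mm; clear of the bar from 25 mm, drawn back fully at 45 mm. It rubs with about 2 N and stays where it is left
- bolt_handle (a joint): angle of the bolt's handle about the rod: 0 = level in a notch, pointing to the carrier's -x (to the robot); grows as it is lifted, to 1.6 rad (upright); it falls back by its own weight. The bolt's front plate is a comb, top 60 mm above the table, with two 14 mm notches, at bolt = 0 and bolt = 45 mm; between them the handle must be lifted over 0.8 rad to pass
- handle_grip (a point): grip point on the bolt's handle, a 10 mm round steel bar with a 16 mm ball at its end; on the bar's axis, 45 mm out from the rod's axis (the ball ends 68 mm out); at carrier y = -185 mm when bolt = 0. Moves with bolt and handle; y along the rod, x along the handle towards the rod
- guard_bar (a joint): angle of the guard bar, an oak bar 16 mm thick, 20 mm high, 252 mm long across the front of the bays (inner face 11 mm ahead of the mouths, top 45 mm above the table), with a staple for the bolt at its right end, hinged at its left: 0 = down; grows as the right end swings up and over to the left, to a stop at 2.4 rad where it stays, its tip 210 mm high over y = 315 mm. Under 1.5 rad it falls shut (0.22 kg)
- bar_hinge (a point): the guard bar's hinge axis, which runs along the carrier's x axis; fixed to the carrier, at carrier y = 128 mm, 36 mm above the table; axes as the carrier
- bar_grip (a point): grip point on the guard bar's peg, a 14 mm round wooden peg that stands 59 mm out of the bar's front face, always along the carrier's -x; on the peg's axis, 39 mm from the bar's face (carrier x = -66 mm), 206 mm from the hinge axis (at right angles to it). Moves with the bar; 36 mm above the table when the bar is down
- tile0_mid (a point): long terracotta tile, 130 x 60 x 12 mm, about 0.2 kg, lying flat on the table at the start (it may be absent); the point is its centre, half-way up (6 mm above the table when it lies there); x along its 130 mm length, y across its 60 mm width, z through its thickness
- tile1_mid (a point): long terracotta tile, 130 x 60 x 12 mm, about 0.2 kg, lying flat on the table at the start (it may be absent); the point is its centre, half-way up (6 mm above the table when it lies there); x along its 130 mm length, y across its 60 mm width, z through its thickness
- tile2_mid (a point): long terracotta tile, 130 x 60 x 12 mm, about 0.2 kg, lying flat on the table at the start (it may be absent); the point is its centre, half-way up (6 mm above the table when it lies there); x along its 130 mm length, y across its 60 mm width, z through its thickness
- beaker: bisque-fired beaker, 80 mm wide and 105 mm high, standing on the table right of the carrier; not to be shifted or knocked over; origin in the middle of its foot
- bowl: white bowl, 150 mm wide and 65 mm high, standing on the table left of the carrier; not to be shifted or knocked over; origin in the middle of its foot
Things that resemble listed ones, but are neither listed nor needed, are in the scene too. Leave any grey or purple look-alike of the part that bears tile0_mid alone.

How it is judged:
By the outcome, as a careful person would: the job done as asked, in the order asked, and still so for the second after the job is handed in, with the robot touching nothing.
Of tile0, tile1, tile2 only 2 to 3 are there at a start; the rules pass over those that are not, and their reading is None.
At some moment in a run one of tile0, tile1, tile2 may be knocked a few centimetres aside while the robot is not near it.
Once in a run the grip may slacken for a moment while it holds something.
It also fails if it takes over 210 s, if anything falls off the work surface, if the arm or the gripper's body presses on something with over 40 N, if the wrist force passes 120 N, or if a joint passes its speed limit or range.

## Working session

There is one attempt and no reset: what is moved stays moved. The work goes in short steps, Python scripts to look and compute and a shell command to move; the robot and the scene stay as the last step left them, time stands still between calls to the robot, and variables do not carry over. Pictures are saved under pics/ and viewed, and the job is handed in when it is done.

```bash
ls; mkdir -p pics
cat > h.py <<'E'
import numpy as np, cv2
from station import monitor, grab_frame, job_done, arm
from scipy.spatial.transform import Rotation as R
def toolT(s):
    T=np.eye(4); T[:3,:3]=R.from_euler('xyz',s['ee_rot']).as_matrix(); T[:3,3]=s['eef_pos']; return T
def take(name,fn=None):
    s=monitor.get_state(); f=grab_frame(name)
    if name=='wrist': f['c2w']=toolT(s)@np.array(f['hand_eye'])
    else: f['c2w']=np.linalg.inv(np.array(f['view']))
    if fn:
        cv2.imwrite('pics/'+fn,cv2.cvtColor(f['pixels'],cv2.COLOR_RGB2BGR))
        np.savez('pics/'+fn+'.npz',K=f['K'],k1=f['k1'],c2w=f['c2w'],pixels=f['pixels'])
    return f
def load(fn): 
    d=np.load('pics/'+fn+'.npz'); return {k:d[k] for k in d}
def ray(f,u,v):
    K=np.array(f['K']);k1=float(f['k1'])
    d=np.array([(u-K[0,2])/K[0,0],(v-K[1,2])/K[1,1]]); x=d.copy()
    for _ in range(30): x=d/(1+k1*(x@x))
    dirn=f['c2w'][:3,:3]@np.array([x[0],x[1],1]); return f['c2w'][:3,3],dirn
def onplane(f,u,v,z):
    o,d=ray(f,u,v); return o+d*(z-o[2])/d[2]
def proj(f,p):
    c=np.linalg.inv(f['c2w'])@np.append(p,1); x=c[:2]/c[2]; x=x*(1+float(f['k1'])*(x@x)); K=np.array(f['K'])
    return np.array([K[0,0]*x[0]+K[0,2],K[1,1]*x[1]+K[1,2]])
E
python3 - <<'E'
from h import *
s=monitor.get_state(); print(s, arm.tip_extent)
for n in ('side','top','wrist'):
    f=take(n,n+'0.png'); print(n,f['K'],f['k1'],f['c2w'])
E
```

```text
pics
{'t': 0.0, 'q': array([ 1.60308518e+00,  3.59398182e-01,  1.10596369e-02, -3.63266461e-04,
       -1.22409763e+00, -2.88108452e-01]), 'qd': array([-0.00119333,  0.00014616, -0.00098943,  0.00045004, -0.00142381,
        0.00109798]), 'joint_efforts': array([-7.98453984e-04, -5.82710838e+01,  2.93055135e+01,  6.99728161e+00,
        6.98360396e-03, -1.62211750e-04]), 'eef_pos': array([0.17069402, 0.65255726, 0.22821335]), 'ee_rot': array([-3.14145408e+00, -1.66929692e-03, -1.82673976e+00]), 'force': array([-0.05818452, -0.00465339,  0.40083129]), 'moment': array([ 0.0145678 ,  0.07677138, -0.02855551]), 'width': 0.08761898179955131} 0.025
side [[383.57813425   0.         322.85890625]
 [  0.         383.57813425 195.10573342]
 [  0.           0.           1.        ]] -0.018248834858963902 [[ 0.94057929 -0.24303804  0.23715631  0.32878685]
 [-0.33914384 -0.63718506  0.69208139 -0.70043053]
 [-0.01708965 -0.73138752 -0.68174793  0.74477997]
 [ 0.          0.          0.          1.        ]]
top [[464.5299469    0.         320.72344941]
 [  0.         464.5299469  194.22842552]
 [  0.           0.           1.        ]] -0.04015219256144834 [[ 0.02708169 -0.9934271   0.11121679  0.4108546 ]
 [-0.99961978 -0.02749028 -0.00214175 -0.01895447]
 [ 0.00518505 -0.1111165  -0.99379386  1.25177668]
 [ 0.          0.          0.          1.        ]]
wrist [[342.02243541   0.         315.36939531]
 [  0.         342.02243541 193.61159008]
 [  0.           0.           1.        ]] 0.004518161488980834 [[-0.25365024 -0.92906545 -0.2692563   0.24397208]
 [-0.96729361  0.24424411  0.06846819  0.63360777]
 [ 0.00215283  0.27781687 -0.96063164  0.38386322]
 [ 0.          0.          0.          1.        ]]
```

View pics/side0.png

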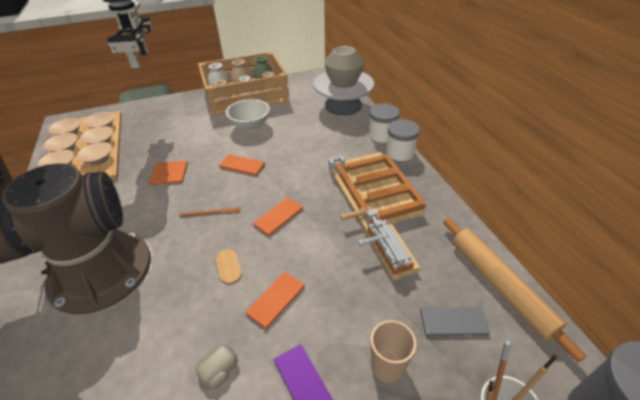

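View pics/top0.png

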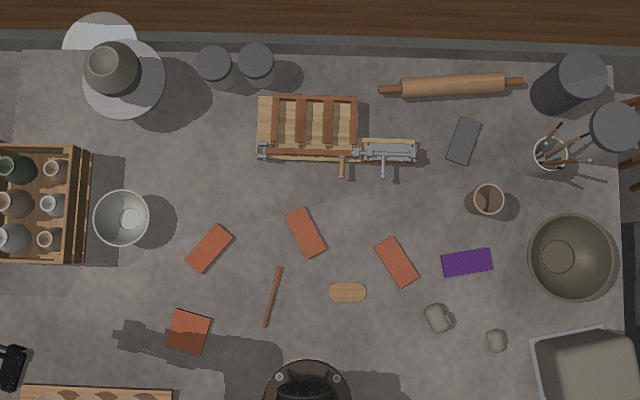

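View pics/wrist0.png

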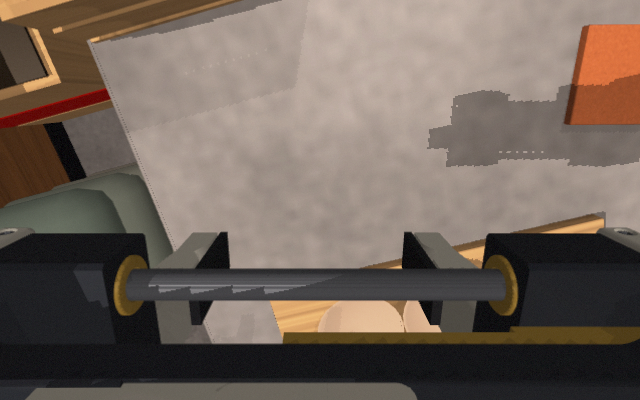

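Top view: three long terracotta tiles near (209,248), (306,232) and (397,262), with a squarer decoy at (188,331). The carrier is at (310,130) with its bolt at (390,150), the beaker at (487,200) and the bowl at (122,217). Next I'll measure them.

Run:
```python
from h import *
f=load('top0.png'); im=f['pixels']
hsv=cv2.cvtColor(im,cv2.COLOR_RGB2HSV)
m=((hsv[...,0]<14)&(hsv[...,1]>110)&(hsv[...,2]>80)).astype(np.uint8)
n,l,st,c=cv2.connectedComponentsWithStats(m)
for i in range(1,n):
    if st[i,4]<250: continue
    cs,_=cv2.findContours((l==i).astype(np.uint8),cv2.RETR_EXTERNAL,cv2.CHAIN_APPROX_NONE)
    P=np.array([onplane(f,u,v,0.012)[:2] for u,v in cs[0][:,0]],np.float32)
    r=cv2.minAreaRect(P*1000); b=cv2.boxPoints(r)
    e=(b[1]-b[0],b[2]-b[1]); L=e[0] if np.hypot(*e[0])>np.hypot(*e[1]) else e[1]
    print(st[i],c[i].round(1),np.round(r[0],1),np.round(r[1],1),'yaw long',np.degrees(np.arctan2(L[1],L[0])).round(1))
big=cv2.resize(im[80:200,240:440],None,fx=4,fy=4,interpolation=cv2.INTER_CUBIC)
cv2.imwrite('pics/topcar.png',big[...,::-1])
s=load('side0.png'); big=cv2.resize(s['pixels'][140:290,310:450],None,fx=4,fy=4,interpolation=cv2.INTER_CUBIC)
cv2.imwrite('pics/sidecar.png',big[...,::-1])
```

```text
[ 271   94   87   53 1787] [313.9 116.7] [751.9   2.7] [233.2 144.8] yaw long 89.5
[265 148  87   8 455] [307.9 151.5] [665.3  15.9] [233.7  15.4] yaw long 89.4
[ 285  206   41   53 1070] [305.  232.3] [446.8  17.7] [128.2  59.4] yaw long 29.8
[ 185  223   48   51 1092] [208.5 248.1] [397.7 272.1] [ 59.6 129.4] yaw long -39.4
[ 374  236   45   52 1104] [396.1 261.6] [ 375.8 -225.9] [128.6  59.9] yaw long 33.8
[ 165  309   46   46 1386] [187.5 331.3] [179.7 316.8] [96.7 96.6] yaw long 75.7
```

View pics/topcar.png

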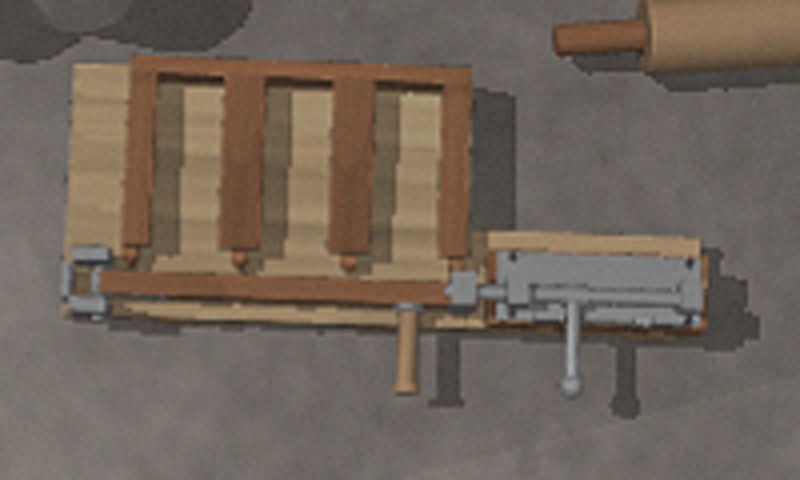

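View pics/sidecar.png

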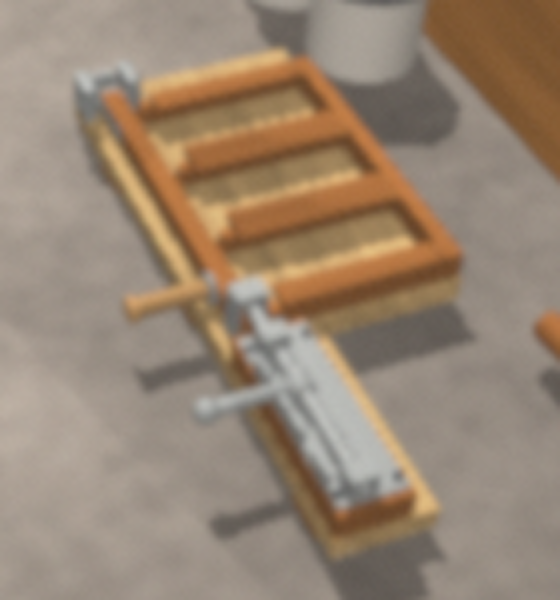

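Run:
```python
from h import *
from scipy.optimize import least_squares
f=load('top0.png')
ob=[((404,390),(-86,-78,36)),((571,385),(-79,-185,54)),((62,315),(-41,147,54)),((707,258),(12,-275,46)),((240,248),None,),]
W=[];C=[]
for (u,v),c in ob[:4]:
    p=onplane(f,240+(u+.5)/4-.5,80+(v+.5)/4-.5,c[2]/1000); print(p.round(4),c); W.append(p[:2]*1000);C.append(c[:2])
W=np.array(W);C=np.array(C)
def res(x):
    c,s=np.cos(x[2]),np.sin(x[2]); return (C@np.array([[c,s],[-s,c]])+x[:2]-W).ravel()
r=least_squares(res,[680,10,0]); print(r.x,np.degrees(r.x[2])); print(r.fun.round(1))
fw=load('wrist0.png'); s=monitor.get_state(); print(np.linalg.inv(toolT(s))@fw['c2w'])
# beaker, bowl rim
for n,uv,z in (('beaker',(488.5,199),.105),('bowl',(121,217.5),.065)): print(n,onplane(f,*uv,z))
```

```text
[ 0.5939 -0.073   0.036 ] (-86, -78, 36)
[ 0.5975 -0.1811  0.054 ] (-79, -185, 54)
[0.6346 0.1527 0.054 ] (-41, 147, 54)
[ 0.6865 -0.2716  0.046 ] (12, -275, 46)
[ 6.76845594e+02  4.40896903e+00 -2.34203028e-03] -0.134188450253834
[-3.2 -0.4 -0.1  0.7  1.6 -1.2  1.7  0.9]
[[ 9.99999404e-01 -8.27169168e-04  7.12010271e-04  1.17145161e-04]
 [ 5.96680925e-04  9.60598083e-01  2.77940581e-01 -7.57321115e-02]
 [-9.13859580e-04 -2.77939990e-01  9.60598005e-01 -1.55416538e-01]
 [ 0.00000000e+00  0.00000000e+00  0.00000000e+00  1.00000000e+00]]
beaker [ 0.53879573 -0.44089965  0.105     ]
bowl [0.46930492 0.49000117 0.065     ]
```

```bash
python3 -m jog '[[[0.012,-0.02,0.004,0,0,-0.1,1],[0.022,-0.043,0.004,0,0,-0.18,1],[0.022,-0.043,0.004,0,0,-0.18,1],[0.022,-0.043,0.004,0,0,-0.18,1],[0.022,-0.043,0.004,0,0,-0.18,1],[0.022,-0.043,0.004,0,0,-0.18,1],[0.022,-0.043,0.004,0,0,-0.18,1],[0.022,-0.043,0.004,0,0,-0.18,1],[0.022,-0.043,0.004,0,0,-0.18,1],[0.022,-0.043,0.004,0,0,-0.18,1],[0.022,-0.043,0.004,0,0,-0.18,1],[0.022,-0.043,0.004,0,0,-0.18,1],[0.022,-0.043,0.004,0,0,-0.18,1],[0.022,-0.043,0.004,0,0,-0.18,1],[0.022,-0.043,0.004,0,0,-0.18,1],[0.022,-0.043,0.004,0,0,-0.18,1],[0.02,-0.04,0.004,0,0,-0.085,1],[0,0,0,0,0,0,1]]]' 20
python3 - <<'E'
from h import *
s=monitor.get_state();print(s['q'].round(3))
take('wrist','w1.png')
E
```

```text
t: 2.4
eef_pos: [0.5335, -0.0543, 0.2966]
ee_rot: [-3.141, 0.001, 1.567]
force: [-0.4, 0.5, -0.6]
width: 0.0874
[ 0.264  0.091 -0.184  0.    -1.297 -1.839]
```

View pics/w1.png

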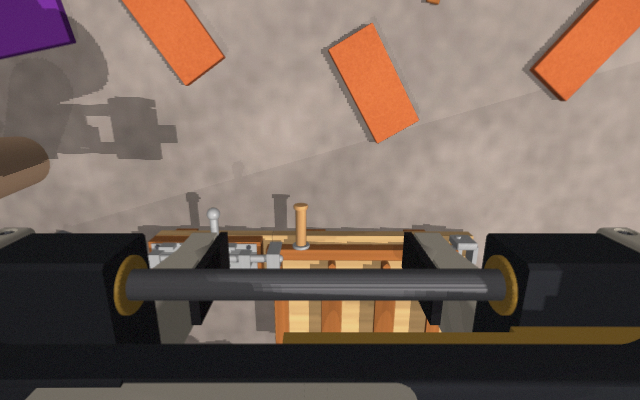

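Wrist view: handle ball at (214,213), peg tip at (301,205); the fingers hide the rest of the carrier. I'll back off for a full view.

```bash
python3 -m jog '[[[-0.03,0,0.0,0,0,0,1],[-0.03,0,0.0,0,0,0,1],[-0.03,0,0.0,0,0,0,1],[-0.02,0,0.0,0,0,0,1],[0,0,0,0,0,0,1]]]'
python3 - <<'E'
from h import *
take('wrist','w2.png')
im=load('w2.png')['pixels'][90:260,120:520]
cv2.imwrite('pics/w2c.png',cv2.resize(im,None,fx=2,fy=2,interpolation=cv2.INTER_CUBIC)[...,::-1])
E
```

```text
t: 3.08
eef_pos: [0.4215, -0.0513, 0.2977]
ee_rot: [3.14, -0.001, 1.574]
force: [-0.1, 0.1, 0.9]
width: 0.0876
```

View pics/w2c.png

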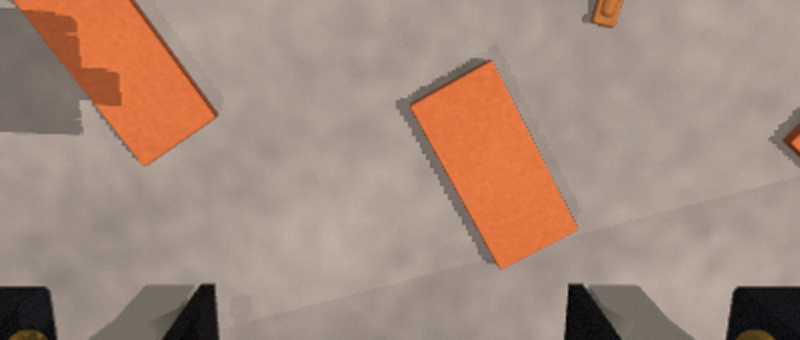

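```bash
python3 -m jog '[[[0.04,0,0.0,0,0,0,1],[0.04,0,0.0,0,0,0,1],[0.04,0,0.0,0,0,0,1],[0.04,0,0.0,0,0,0,1],[0.04,0,0.0,0,0,0,1],[0.04,0,0.0,0,0,0,1],[0.03,0,0.0,0,0,0,1],[0,0,0,0,0,0,1]]]'
python3 - <<'E'
from h import *
take('wrist','w3.png')
im=load('w3.png')['pixels'][20:280,120:520]
cv2.imwrite('pics/w3c.png',cv2.resize(im,None,fx=2,fy=2,interpolation=cv2.INTER_CUBIC)[...,::-1])
E
```

```text
t: 4.12
eef_pos: [0.6946, -0.0516, 0.2942]
ee_rot: [-3.138, 0.001, 1.572]
force: [-0.7, -0.2, 0.5]
width: 0.0873
```

View pics/w3c.png

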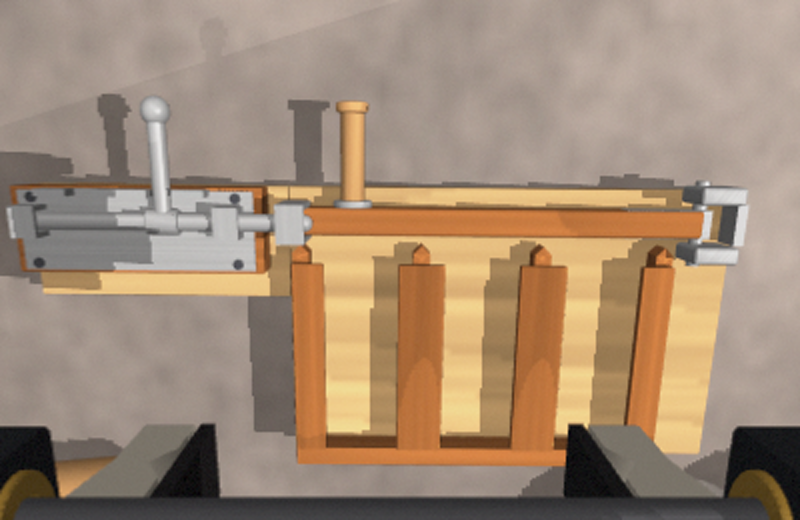

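Run:
```python
from h import *
from scipy.optimize import least_squares
f=load('w3.png')
N=None
ob=[((352,102),(-86,-78,36)),((154,109),(-79,-185,54)),((747,188),(-41,147,54)),((738,264),(3,147,54)),((422,265),(N,-36.5,45.5)),((543,265),(N,36.5,45.5)),
((420,448),(N,-36.5,45.5)),((533,448),(N,36.5,45.5)),((400,209),(-27,N,45)),((680,212),(-27,N,45)),((400,235),(-11,N,45)),((680,238),(-11,N,45)),((12,265),(N,-275,46))]
W=np.array([onplane(f,120+(u+.5)/2-.5,20+(v+.5)/2-.5,c[2]/1000)[:2]*1000 for (u,v),c in ob])
def res(x,full=False):
    c,s=np.cos(x[2]),np.sin(x[2]); L=(W-x[:2])@np.array([[c,-s],[s,c]])
    if full: return L
    return [L[i,k]-o[1][k] for i,o in enumerate(ob) for k in (0,1) if o[1][k] is not None]
r=least_squares(res,[680,10,0],loss='soft_l1',f_scale=2); print(r.x,np.degrees(r.x[2])); 
for l,o in zip(res(r.x,True),ob): print(l.round(1),o[1])
```

```text
[ 6.79368327e+02  2.11788975e+00 -7.45670236e-03] -0.42723757458098743
[-85.7 -77.4] (-86, -78, 36)
[ -80.  -184.8] (-79, -185, 54)
[-40.4 145.8] (-41, 147, 54)
[  2.6 147.1] (3, 147, 54)
[  5.9 -36. ] (None, -36.5, 45.5)
[ 5.4 35.9] (None, 36.5, 45.5)
[124.  -34.9] (None, -36.5, 45.5)
[123.4  37.6] (None, 36.5, 45.5)
[-26.6 -49.5] (-27, None, 45)
[-26.2 113.5] (-27, None, 45)
[-11.6 -49.3] (-11, None, 45)
[-11.1 115.4] (-11, None, 45)
[   7.9 -279.3] (None, -275, 46)
```

Carrier: origin (0.679, 0.002), yaw about -0.3°, residuals around 1 mm. Next I'll grip the handle, going to TCP (0.614, -0.183, 0.060).

```bash
python3 -m jog '[[[-0.027,-0.043,0,0,0,0,1],[-0.027,-0.044,0,0,0,0,1],[-0.027,-0.044,-0.02,0,0,0,1],[0,0,-0.04,0,0,0,1],[0,0,-0.05,0,0,0,1],[0,0,-0.05,0,0,0,0.8],[0,0,-0.04,0,0,0,0.6],[0,0,-0.034,0,0,0,0.5],[0,0,0,0,0,0,0.4]]]' 20
python3 - <<'E'
from h import *
take('wrist','w4.png');take('side','s4.png')
im=load('w4.png')['pixels']
im2=load('s4.png')['pixels'][140:340,260:520]
cv2.imwrite('pics/s4c.png',cv2.resize(im2,None,fx=3,fy=3,interpolation=cv2.INTER_CUBIC)[...,::-1])
E
```

```text
t: 5.3
eef_pos: [0.6095, -0.1826, 0.061]
ee_rot: [-3.137, -0.0, 1.572]
force: [-0.5, -0.8, 1.4]
width: 0.0535
```

View pics/w4.png

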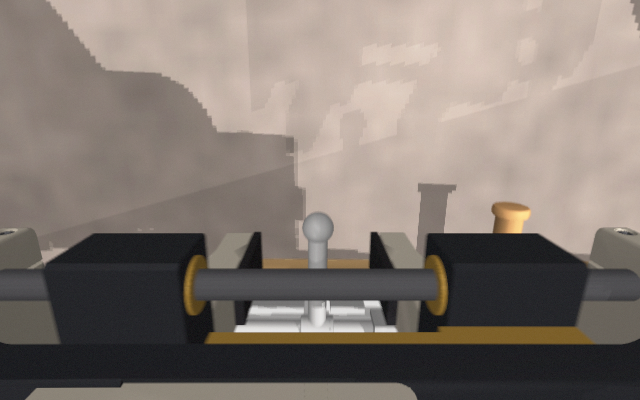

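View pics/s4c.png

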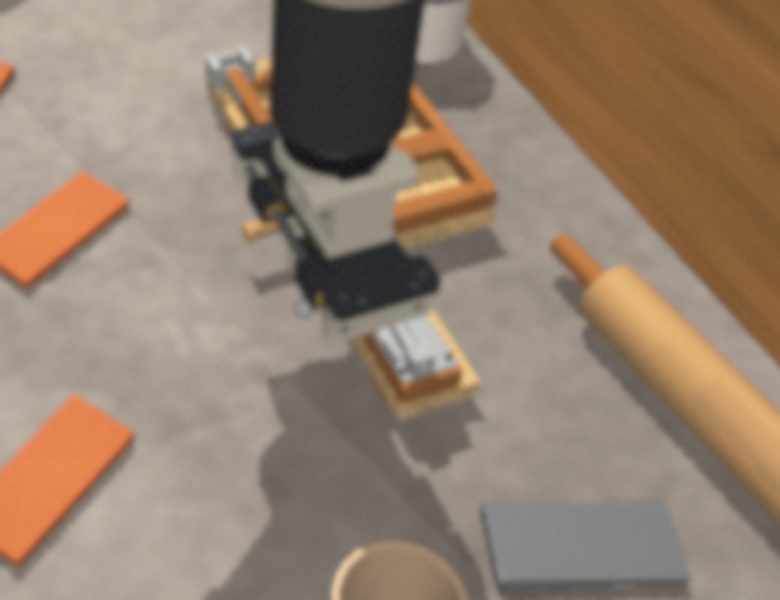

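The handle bar sits centred between the fingers (ball at 318,228). I'll shift 4 mm in and close.

```bash
python3 -m jog '[[[0.005,0,0,0,0,0,0.3],[0,0,0,0,0,0,0.1],[0,0,0,0,0,0,0],[0,0,0,0,0,0,0],[0,0,0,0,0,0,0]]]' 20
```

```text
t: 6.02
eef_pos: [0.6167, -0.183, 0.0632]
ee_rot: [-3.142, -0.0, 1.572]
force: [0.0, -0.2, -0.2]
width: 0.0009
```

Run:
```python
from h import *
take('wrist','w5.png')
im=load('w5.png')['pixels'][180:360,220:420]
cv2.imwrite('pics/w5c.png',cv2.resize(im,None,fx=4,fy=3,interpolation=cv2.INTER_CUBIC)[...,::-1])
```

```text
(no output)
```

View pics/w5c.png

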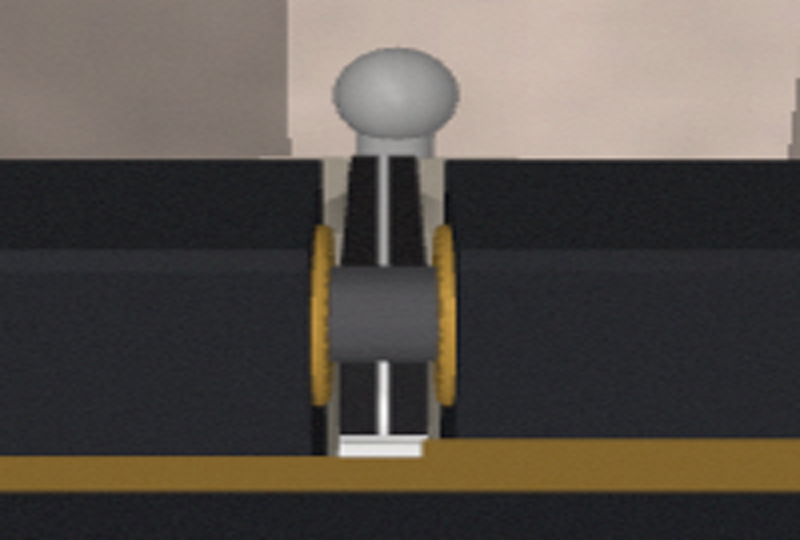

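Run:
```python
from h import *
for n,uv in (('w3.png',(120+154/2,20+109/2)),('w4.png',(318,227)),('w5.png',(220+397/4,180+93/3))):
    f=load(n)
    for z in (.04,.054,.07): print(n,z,onplane(f,*uv,z).round(4))
print(proj(load('w5.png'),np.array([.6,-.183,.054])))
f=take('side','s5.png'); print(proj(f,np.array([.6,-.183,.054])))
im2=f['pixels'][190:280,320:440]
cv2.imwrite('pics/s5c.png',cv2.resize(im2,None,fx=6,fy=6,interpolation=cv2.INTER_CUBIC)[...,::-1])
print(monitor.get_state()['eef_pos'])
```

```text
w3.png 0.04 [ 0.5975 -0.1864  0.04  ]
w3.png 0.054 [ 0.5983 -0.1818  0.054 ]
w3.png 0.07 [ 0.5992 -0.1766  0.07  ]
w4.png 0.04 [ 0.6052 -0.1815  0.04  ]
w4.png 0.054 [ 0.5997 -0.1817  0.054 ]
w4.png 0.07 [ 0.5934 -0.1818  0.07  ]
w5.png 0.04 [ 0.604  -0.1813  0.04  ]
w5.png 0.054 [ 0.5992 -0.1814  0.054 ]
w5.png 0.07 [ 0.5937 -0.1816  0.07  ]
[316.17157294 212.5303253 ]
[362.09284456 242.14809513]
[ 0.61674459 -0.18299709  0.06312092]
```

View pics/s5c.png

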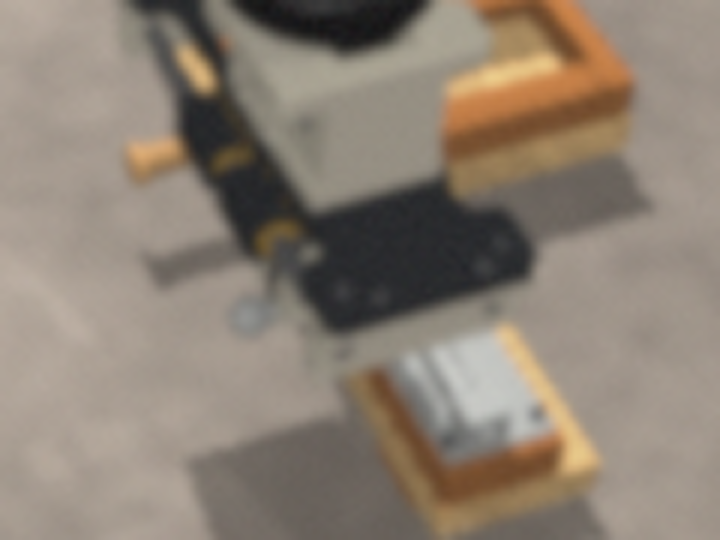

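Run:
```python
from h import *
f=load('s5.png'); s=monitor.get_state(); T=toolT(s)
for z in (.025,.003,-.04):
  for x in (0,-.021,-.0965):
    for y in (-.0095,):
      p=(T@[x,y,z,1])[:3]; q=proj(f,p); print(z,x,p.round(3),((q-[320,190])*6).round(0))
f=load('w3.png')
im=f['pixels'][190:300,150:350]; cv2.imwrite('pics/w3d.png',cv2.resize(im,None,fx=4,fy=4,interpolation=cv2.INTER_CUBIC)[...,::-1])
```

```text
0.025 0 [ 0.607 -0.183  0.038] [267. 334.]
0.025 -0.021 [ 0.607 -0.204  0.038] [290. 373.]
0.025 -0.0965 [ 0.607 -0.28   0.038] [377. 526.]
0.003 0 [ 0.607 -0.183  0.06 ] [271. 298.]
0.003 -0.021 [ 0.607 -0.204  0.06 ] [293. 337.]
0.003 -0.0965 [ 0.607 -0.28   0.06 ] [382. 490.]
-0.04 0 [ 0.607 -0.183  0.103] [277. 223.]
-0.04 -0.021 [ 0.607 -0.204  0.103] [301. 262.]
-0.04 -0.0965 [ 0.607 -0.28   0.103] [394. 417.]
```

View pics/w3d.png

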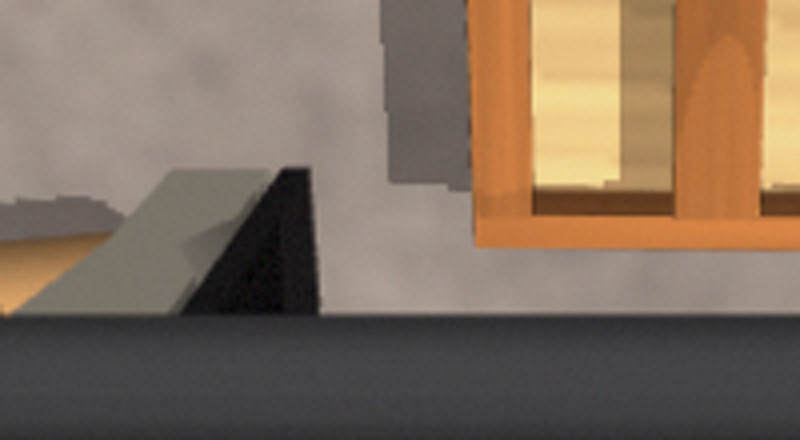

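The closed fingers show the bar below them in the slit, and the tip corner in the wrist picture works out at tool z ≈ +3 mm, not +25. So the fingertips actually stand about 22 mm higher than stated relative to the reported TCP. I'll reopen, go 20 mm lower (safe either way) and close again.

```bash
python3 -m jog '[[[0,0,0,0,0,0,0.4],[0,0,0,0,0,0,0.4],[0,0,-0.01,0,0,0,0.4],[-0.002,0,-0.01,0,0,0,0.4],[0,0,-0.003,0,0,0,0.2],[0,0,0,0,0,0,0],[0,0,0,0,0,0,0],[0,0,0,0,0,0,0]]]' 20
```

```text
t: 7.12
eef_pos: [0.615, -0.1829, 0.0404]
ee_rot: [3.141, -0.0, 1.572]
force: [-0.9, 0.6, -1.0]
width: 0.0092
```

Grip is on the bar (9.2 mm wide). Next I'll lift along the arc to about 1.15 rad.

```bash
python3 -m jog '[[[0.001,0,0.009,0,0,0,0],[0.0027,0,0.0086,0,0,0,0],[0.0043,0,0.0079,0,0,0,0],[0.0057,0,0.0069,0,0,0,0],[0.0071,0,0.0056,0,0,0,0],[0.006,0,0.0032,0,0,0,0],[0,0,0,0,0,0,0]]]' 20
python3 - <<'E'
from h import *
take('wrist','w6.png')
im=load('w6.png')['pixels'][150:350,200:440]
cv2.imwrite('pics/w6c.png',cv2.resize(im,None,fx=3,fy=3,interpolation=cv2.INTER_CUBIC)[...,::-1])
E
```

```text
t: 8.0
eef_pos: [0.6412, -0.1831, 0.0819]
ee_rot: [-3.14, 0.0, 1.572]
force: [-5.8, -0.3, 1.0]
width: 0.009
```

View pics/w6c.png

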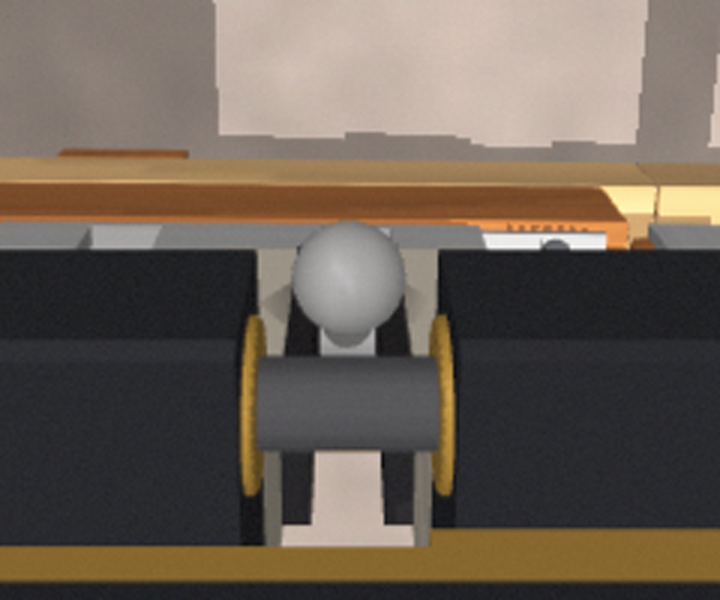

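The handle is raised (ball at 316,243). Next I'll draw the bolt 46 mm in -y and look.

```bash
python3 -m jog '[[[0,-0.006,0,0,0,0,0],[0,-0.01,0,0,0,0,0],[0,-0.01,0,0,0,0,0],[0,-0.01,0,0,0,0,0],[0,-0.01,0,0,0,0,0],[0,0,0,0,0,0,0],[0,0,0,0,0,0,0]]]' 20
python3 - <<'E'
from h import *
take('wrist','w7.png')
im=load('w7.png')['pixels'][150:350,200:440]
cv2.imwrite('pics/w7c.png',cv2.resize(im,None,fx=3,fy=3,interpolation=cv2.INTER_CUBIC)[...,::-1])
E
```

```text
t: 8.93
eef_pos: [0.6409, -0.2298, 0.082]
ee_rot: [-3.14, 0.001, 1.571]
force: [-6.5, -1.9, 0.8]
width: 0.0096
```

View pics/w7c.png

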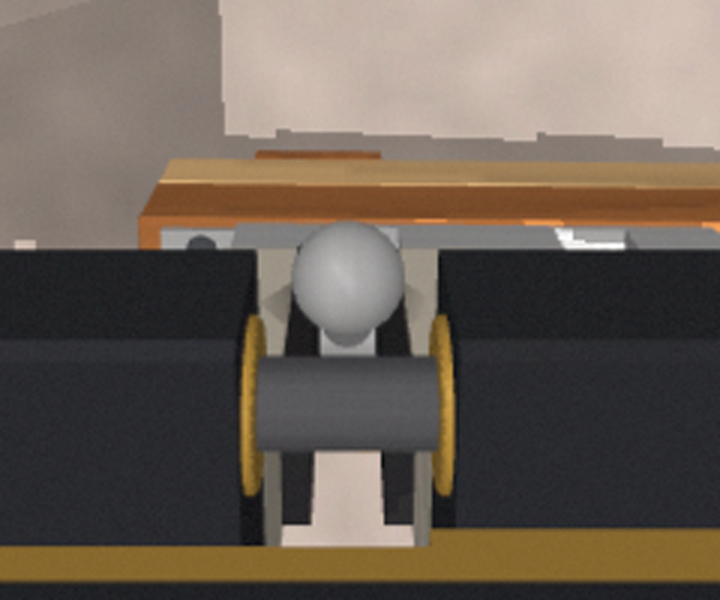

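```bash
python3 -m jog '[[[0,0.0015,0,0,0,0,0],[-0.006,0,-0.0032,0,0,0,0],[-0.0071,0,-0.0056,0,0,0,0],[-0.0057,0,-0.0069,0,0,0,0],[-0.0043,0,-0.0079,0,0,0,0],[-0.0027,0,-0.0086,0,0,0,0],[-0.001,0,-0.008,0,0,0,0],[0,0,0,0,0,0,0],[0,0,0,0,0,0,0.4],[0,0,0,0,0,0,0.4],[0,0,0,0,0,0,0.4]]]' 15
python3 - <<'E'
from h import *
take('wrist','w8.png')
im=load('w8.png')['pixels'][150:350,200:440]
cv2.imwrite('pics/w8c.png',cv2.resize(im,None,fx=3,fy=3,interpolation=cv2.INTER_CUBIC)[...,::-1])
E
```

```text
t: 10.35
eef_pos: [0.6138, -0.2273, 0.0402]
ee_rot: [-3.139, -0.0, 1.571]
force: [0.5, -0.4, 0.3]
width: 0.0321
```

View pics/w8c.png

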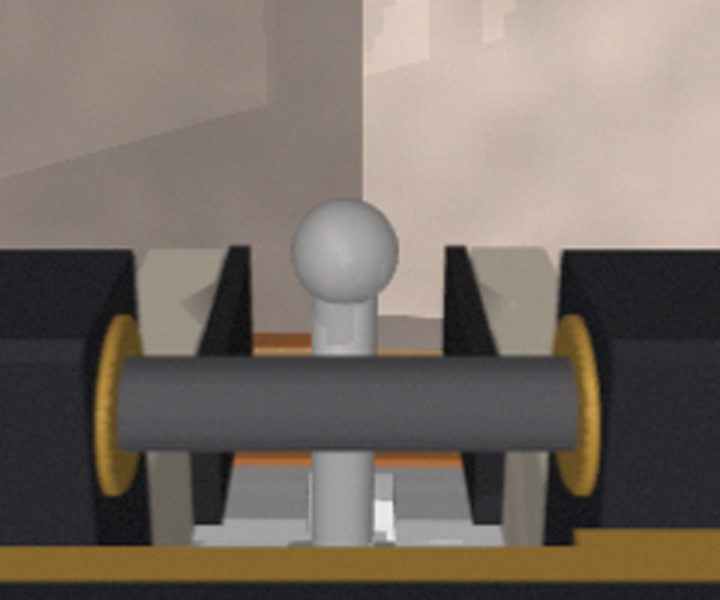

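The handle is level in the second notch. Next I'll move to the peg and work out the swing increments.

```bash
python3 -m jog '[[[0,0,0.03,0,0,0,0.5],[0,0.03,0.03,0,0,0,0.5],[0,0.04,0,0,0,0,0.5],[-0.005,0.04,0,0,0,0,0.5],[0,0.03,0,0,0,0,0.5],[0,0.012,-0.02,0,0,0,0.5],[0,0,-0.03,0,0,0,0.5],[0,0,-0.025,0,0,0,0.5],[0,0,0,0,0,0,0.5]]]' 15
python3 - <<'E'
from h import *
take('wrist','w9.png')
im=load('w9.png')['pixels'][150:350,200:440]
cv2.imwrite('pics/w9c.png',cv2.resize(im,None,fx=3,fy=3,interpolation=cv2.INTER_CUBIC)[...,::-1])
t=np.arange(0,2.41,.12); y=-206*np.cos(t); z=206*np.sin(t)
for a,b in zip(np.diff(y),np.diff(z)): print('[0,%.4f,%.4f,0,0,0,0],'%(a/1000,b/1000),end='')
E
```

```text
t: 11.52
eef_pos: [0.6079, -0.0757, 0.0241]
ee_rot: [-3.137, 0.001, 1.571]
force: [-0.4, -0.8, 0.5]
width: 0.044
[0,0.0015,0.0247,0,0,0,0],[0,0.0044,0.0243,0,0,0,0],[0,0.0073,0.0236,0,0,0,0],[0,0.0101,0.0226,0,0,0,0],[0,0.0127,0.0212,0,0,0,0],[0,0.0151,0.0195,0,0,0,0],[0,0.0174,0.0176,0,0,0,0],[0,0.0194,0.0154,0,0,0,0],[0,0.0211,0.0129,0,0,0,0],[0,0.0224,0.0103,0,0,0,0],[0,0.0235,0.0076,0,0,0,0],[0,0.0243,0.0047,0,0,0,0],[0,0.0246,0.0017,0,0,0,0],[0,0.0247,-0.0012,0,0,0,0],[0,0.0244,-0.0042,0,0,0,0],[0,0.0237,-0.0070,0,0,0,0],[0,0.0227,-0.0098,0,0,0,0],[0,0.0213,-0.0125,0,0,0,0],[0,0.0197,-0.0149,0,0,0,0],[0,0.0177,-0.0172,0,0,0,0],
```

View pics/w9c.png

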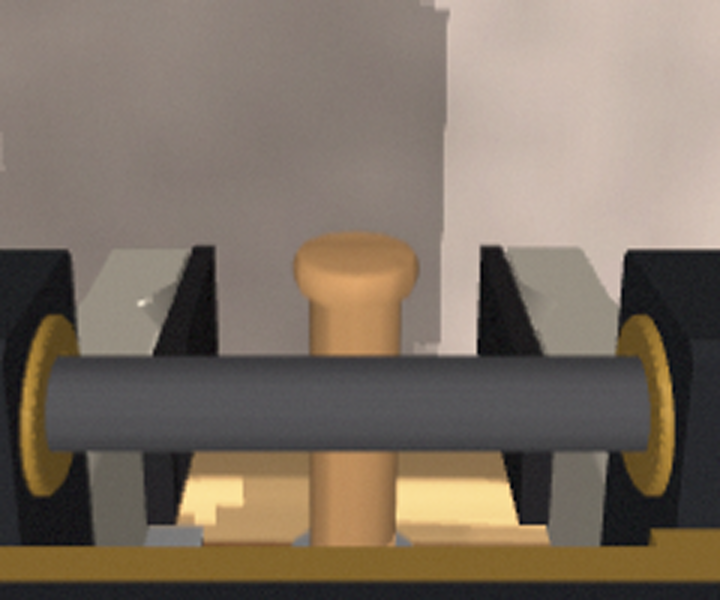

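The peg is centred but has a knob at its tip, so I'll shift 4 mm in before closing.

```bash
python3 -m jog '[[[0.004,0,0.001,0,0,0,0.3],[0,0,0,0,0,0,0],[0,0,0,0,0,0,0],[0,0,0,0,0,0,0],[0,0.0015,0.0247,0,0,0,0],[0,0.0044,0.0243,0,0,0,0],[0,0,0,0,0,0,0]]]' 20
```

```text
t: 12.45
eef_pos: [0.6141, -0.0687, 0.0777]
ee_rot: [3.14, -0.001, 1.572]
force: [0.2, 2.8, -2.8]
width: 0.0132
```

```bash
python3 -m jog '[[[0,0.0073,0.0236,0,0,0,0],[0,0.0101,0.0226,0,0,0,0],[0,0.0127,0.0212,0,0,0,0],[0,0.0151,0.0195,0,0,0,0],[0,0.0174,0.0176,0,0,0,0],[0,0.0194,0.0154,0,0,0,0],[0,0.0211,0.0129,0,0,0,0],[0,0.0224,0.0103,0,0,0,0],[0,0,0,0,0,0,0]]]' 20
python3 - <<'E'
from h import *
take('wrist','w10.png')
E
```

```text
t: 13.58
eef_pos: [0.6153, 0.0555, 0.2226]
ee_rot: [3.137, 0.002, 1.573]
force: [-0.3, -6.4, 12.5]
width: 0.0132
```

View pics/w10.png

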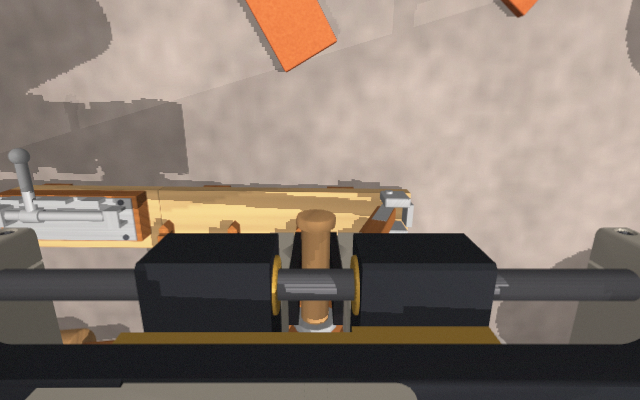

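```bash
python3 -m jog '[[[0,0.0225,0.0096,0,0,0,0],[0,0.0243,0.0047,0,0,0,0],[0,0.0246,0.0017,0,0,0,0],[0,0.0247,-0.0012,0,0,0,0],[0,0.0244,-0.0042,0,0,0,0],[0,0.0237,-0.0070,0,0,0,0],[0,0,0,0,0,0,0]]]' 20
```

```text
t: 14.5
eef_pos: [0.6152, 0.2032, 0.2229]
ee_rot: [3.138, -0.001, 1.574]
force: [6.9, 1.1, 2.9]
width: 0.0131
```

```bash
python3 -m jog '[[[0,0.0227,-0.0098,0,0,0,0],[0,0.0213,-0.0125,0,0,0,0],[0,0.0197,-0.0149,0,0,0,0],[0,0.014,-0.0135,0,0,0,0],[0,0,0,0,0,0,0]]]' 20
```

```text
t: 15.12
eef_pos: [0.615, 0.2806, 0.1712]
ee_rot: [3.139, -0.001, 1.573]
force: [6.4, 1.9, 0.8]
width: 0.0132
```

```bash
python3 -m jog '[[[0,0,0,0,0,0,0.4],[0,0,0,0,0,0,0.6],[0,0,0,0,0,0,0.8],[0,0,0.03,0,0,0,0.8],[0,0,0.04,0,0,0,0.8],[-0.04,0,0.02,0,0,0,0.8],[-0.05,-0.04,0,0,0,0,1],[-0.05,-0.05,0,0,0,0,1],[0,-0.05,0,0,0,0,1],[0,0,0,0,0,0,1]]]' 20
python3 - <<'E'
from h import *
f=take('top','t11.png'); take('side','s11.png')
im=f['pixels'];hsv=cv2.cvtColor(im,cv2.COLOR_RGB2HSV)
m=((hsv[...,0]<14)&(hsv[...,1]>110)&(hsv[...,2]>80)).astype(np.uint8)
n,l,st,c=cv2.connectedComponentsWithStats(m)
for i in range(1,n):
    if st[i,4]<250 or c[i][1]<170: continue
    cs,_=cv2.findContours((l==i).astype(np.uint8),cv2.RETR_EXTERNAL,cv2.CHAIN_APPROX_NONE)
    P=np.array([onplane(f,u,v,0.012)[:2] for u,v in cs[0][:,0]],np.float32)
    r=cv2.minAreaRect(P*1000); b=cv2.boxPoints(r)
    e=(b[1]-b[0],b[2]-b[1]); L=e[0] if np.hypot(*e[0])>np.hypot(*e[1]) else e[1]
    print(c[i].round(1),np.round(r[0],1),np.round(r[1],1),'yaw long',np.degrees(np.arctan2(L[1],L[0])).round(1))
E
```

```text
t: 16.38
eef_pos: [0.4797, 0.1421, 0.2631]
ee_rot: [3.141, -0.001, 1.569]
force: [0.5, 0.4, 0.5]
width: 0.0874
[305.  232.3] [446.9  17.8] [128.4  59.3] yaw long 29.7
[208.  249.4] [397.7 272.1] [ 59.5 129.3] yaw long -39.3
[395.8 261.5] [ 375.8 -225.9] [128.6  59.8] yaw long 33.9
[187.7 331.3] [179.7 317. ] [97.7 96.4] yaw long 75.8
```

View pics/t11.png

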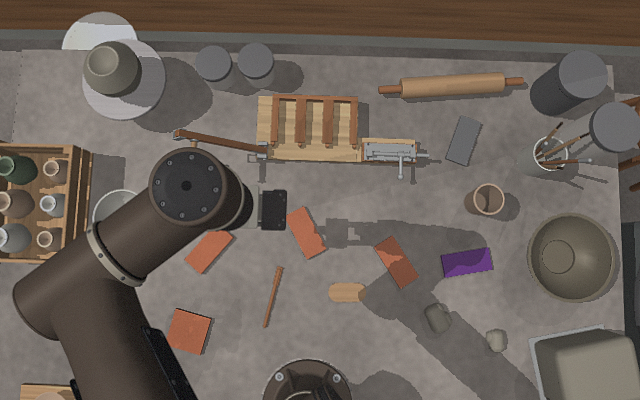

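View pics/s11.png

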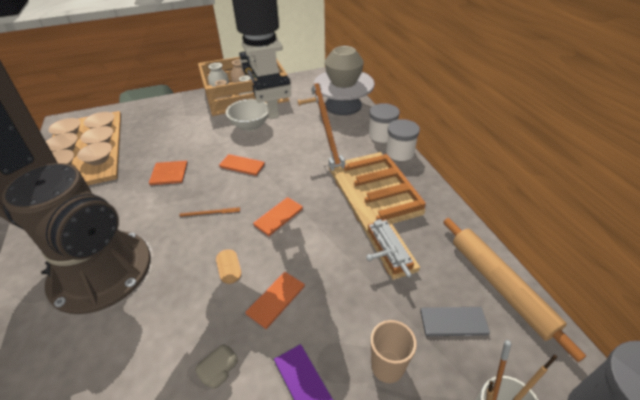

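Top view: the bar stays open with its tip at (178,134), the bolt is drawn (handle at 402,165), and the tiles haven't moved. I'll cross-check tile1 with wrist image w2, then pick it.

Run:
```python
from h import *
f=load('w2.png')
P=np.array([onplane(f,120+(u+.5)/2-.5,90+(v+.5)/2-.5,.012)[:2]*1000 for u,v in ((492,61),(411,104),(500,268),(577,228))])
print(P.round(1),P.mean(0),[np.hypot(*(P[i]-P[(i+1)%4])).round(1) for i in range(4)]); d=P[2]-P[1]; print(np.degrees(np.arctan2(d[1],d[0])))
print(monitor.get_state()['q'].round(2))
```

```text
[[378.4  11.9]
 [405.7 -39. ]
 [518.2  23.6]
 [489.2  74.3]] [447.88058986  17.72840234] [np.float64(57.7), np.float64(128.8), np.float64(58.5), np.float64(127.1)]
29.046351299791144
[ 0.68  0.05 -0.31 -0.   -1.21 -2.25]
```

```bash
python3 -m jog '[[[-0.015,-0.034,-0.02,0,0,0.13,1],[-0.015,-0.035,-0.03,0,0,0.13,1],[-0.015,-0.035,-0.04,0,0,0.13,1],[-0.014,-0.035,-0.04,0,0,0.12,1],[0,0,-0.04,0,0,0,1],[0,0,-0.035,0,0,0,1],[0,0,-0.02,0,0,0,1],[0,0,0,0,0,0,1]]]' 45
python3 - <<'E'
from h import *
take('wrist','w12.png')
E
```

```text
t: 17.48
eef_pos: [0.4211, 0.0056, 0.0357]
ee_rot: [-3.137, -0.0, 2.082]
force: [-0.7, -0.1, 0.1]
width: 0.0877
```

View pics/w12.png

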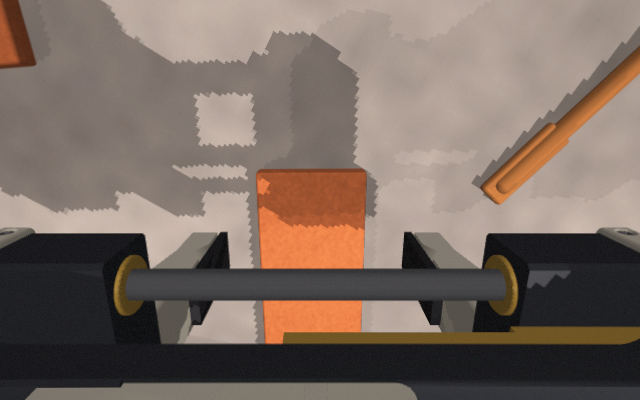

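The tile lies straight between the fingers (257–365 px, centre 311). I'll descend gently.

```bash
python3 -m jog '[[[0,0,-0.012,0,0,0,1],[0,0,-0.01,0,0,0,1],[0,0,-0.004,0,0,0,1],[0,0,0,0,0,0,1]]]' 45; python3 -m jog '[[[0,0,-0.002,0,0,0,1],[0,0,0,0,0,0,1]]]'; python3 -m jog '[[[0,0,-0.002,0,0,0,1],[0,0,0,0,0,0,1]]]'
```

```text
t: 18.02
eef_pos: [0.4216, 0.0055, 0.0109]
ee_rot: [-3.141, -0.0, 2.082]
force: [-0.6, -0.1, -0.2]
width: 0.0876
t: 18.27
eef_pos: [0.4219, 0.0056, 0.0093]
ee_rot: [3.141, 0.0, 2.082]
force: [-0.7, -0.6, 0.4]
width: 0.0876
t: 18.52
eef_pos: [0.4217, 0.0055, 0.0071]
ee_rot: [-3.142, -0.0, 2.082]
force: [-0.4, 0.1, -0.0]
width: 0.0873
```

```bash
python3 -m jog '[[[0,0,-0.0015,0,0,0,1],[0,0,0,0,0,0,1]]]'; python3 -m jog '[[[0,0,-0.0015,0,0,0,1],[0,0,0,0,0,0,1]]]'
```

```text
t: 18.77
eef_pos: [0.4217, 0.0055, 0.0056]
ee_rot: [-3.141, -0.0, 2.082]
force: [-0.6, 0.7, 1.3]
width: 0.0877
t: 19.02
eef_pos: [0.4217, 0.0055, 0.004]
ee_rot: [-3.141, -0.0, 2.082]
force: [0.4, -0.3, -0.2]
width: 0.0879
```

```bash
python3 -m jog '[[[0,0,0.002,0,0,0,1],[0,0,0,0,0,0,0.5],[0,0,0,0,0,0,0.4],[0,0,0,0,0,0,0.4],[0,0,0,0,0,0,0.4],[0,0,0.02,0,0,0,0.4],[0,0,0.03,0,0,0,0.4],[0,0,0,0,0,0,0.4]]]' 50
python3 - <<'E'
from h import *
take('wrist','w13.png');f=take('side','s13.png')
cv2.imwrite('pics/s13c.png',cv2.resize(f['pixels'][150:300,180:400],None,fx=3,fy=3,interpolation=cv2.INTER_CUBIC)[...,::-1])
E
```

```text
t: 20.02
eef_pos: [0.423, 0.0061, 0.0577]
ee_rot: [3.138, 0.0, 2.082]
force: [-0.6, -0.4, -1.3]
width: 0.0592
```

View pics/s13c.png

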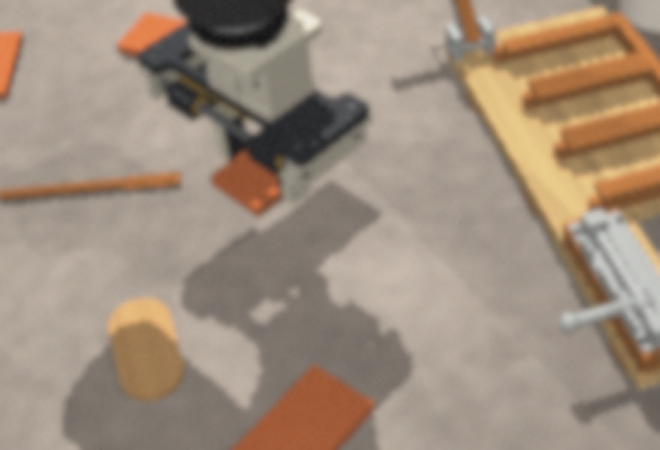

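View pics/w13.png

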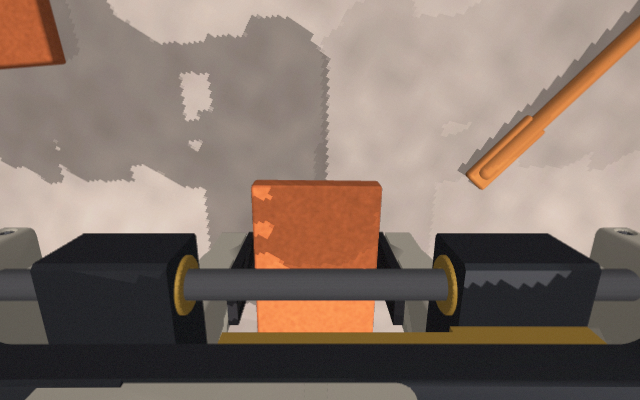

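Tile1 is held level, with its near end about 38 mm behind the tool centre. Next I'll take it to the middle bay's mouth.

```bash
python3 -m jog '[[[0.02,-0.001,0.003,0,0,-0.1,0.4],[0.03,-0.001,0,0,0,-0.14,0.4],[0.03,-0.001,0,0,0,-0.14,0.4],[0.03,-0.001,0,0,0,-0.136,0.4],[0.02,0,0,0,0,0,0.4],[0.007,0,-0.008,0,0,0,0.4],[0,0,0,0,0,0,0.4]]]' 50
python3 - <<'E'
from h import *
f=take('top','t14.png'); take('wrist','w14.png'); take('side','s14.png')
cv2.imwrite('pics/t14c.png',cv2.resize(f['pixels'][80:220,240:440],None,fx=4,fy=4,interpolation=cv2.INTER_CUBIC)[...,::-1])
E
```

```text
t: 21.0
eef_pos: [0.5573, 0.0012, 0.0491]
ee_rot: [-3.138, 0.001, 1.565]
force: [-0.4, -0.2, -1.8]
width: 0.0594
```

View pics/t14c.png

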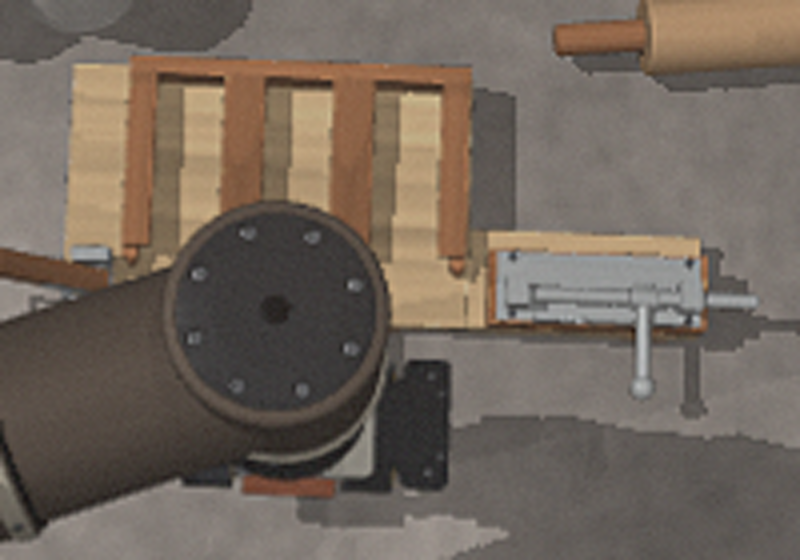

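View pics/s14.png

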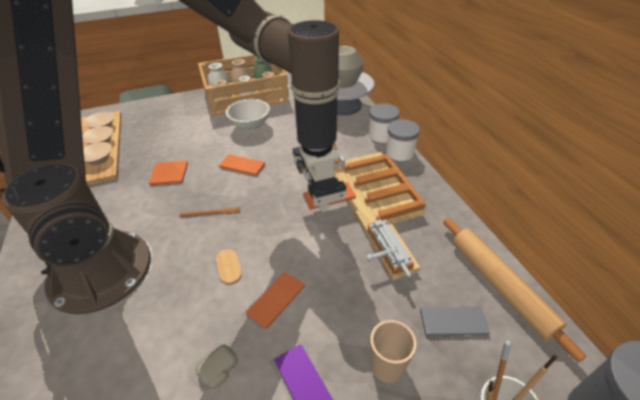

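Run:
```python
from h import *
f=load('t14.png')
for z in (.0395,.0455):
  for a in ((131,255),(457,267),(244,69),(354,71)):
    print(z,a,onplane(f,240+(a[0]+.5)/4-.5,80+(a[1]+.5)/4-.5,z).round(4))
g=load('w3.png')
for a in ((303,250),(421,247),(540,248),(658,249)): print(onplane(g,120+(a[0]+.5)/2-.5,20+(a[1]+.5)/2-.5,.0395).round(4))
```

```text
0.0395 (131, 255) [0.679  0.1107 0.0395]
0.0395 (457, 267) [ 0.677  -0.1062  0.0395]
0.0395 (244, 69) [0.8088 0.0397 0.0395]
0.0395 (354, 71) [ 0.8095 -0.0344  0.0395]
0.0455 (131, 255) [0.6777 0.11   0.0455]
0.0455 (457, 267) [ 0.6756 -0.1058  0.0455]
0.0455 (244, 69) [0.8068 0.0394 0.0455]
0.0455 (354, 71) [ 0.8075 -0.0343  0.0455]
[ 0.677  -0.1051  0.0395]
[ 0.6752 -0.0344  0.0395]
[0.6757 0.0368 0.0395]
[0.6763 0.1075 0.0395]
```

```bash
python3 -m jog '[[[0.01,0.001,-0.008,0,0,0.003,0.4],[0.008,0,-0.005,0,0,0,0.4],[0.002,0,-0.003,0,0,0,0.4],[0,0,0,0,0,0,0.4]]]' 50;  python3 -m jog '[[[0.006,0,-0.0005,0,0,0,0.4],[0.006,0,-0.0005,0,0,0,0.4],[0.006,0,-0.0005,0,0,0,0.4],[0.004,0,0,0,0,0,0.4],[0,0,0,0,0,0,0.4]]]' 50
```

```text
t: 21.65
eef_pos: [0.5786, 0.0025, 0.0346]
ee_rot: [-3.141, 0.0, 1.568]
force: [0.3, -0.1, -1.3]
width: 0.0594
t: 22.28
eef_pos: [0.6012, 0.0026, 0.0336]
ee_rot: [3.141, -0.0, 1.568]
force: [-0.8, 0.4, -2.0]
width: 0.0594
```

Run:
```python
from h import *
f=take('top','t15.png'); take('wrist','w15.png'); g=take('side','s15.png')
cv2.imwrite('pics/s15c.png',cv2.resize(g['pixels'][140:260,290:450],None,fx=5,fy=5,interpolation=cv2.INTER_CUBIC)[...,::-1])
```

```text
(no output)
```

View pics/s15c.png

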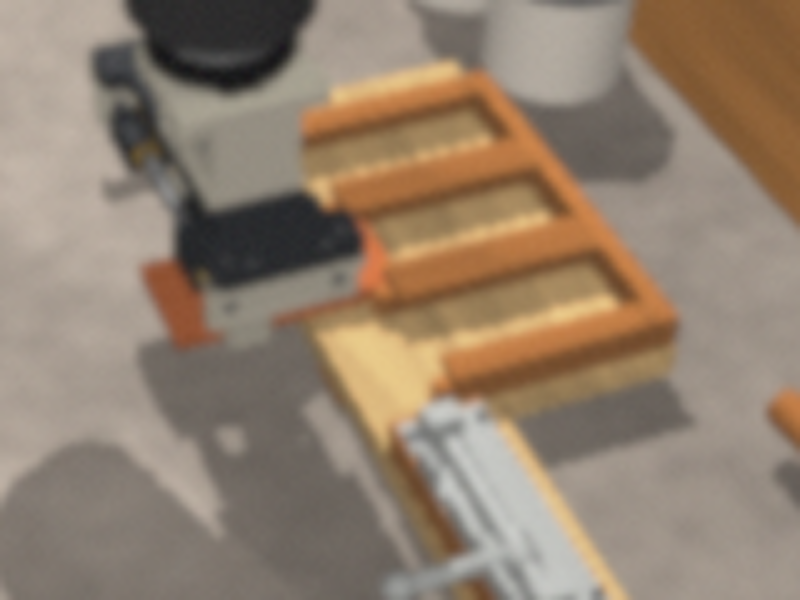

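View pics/w15.png

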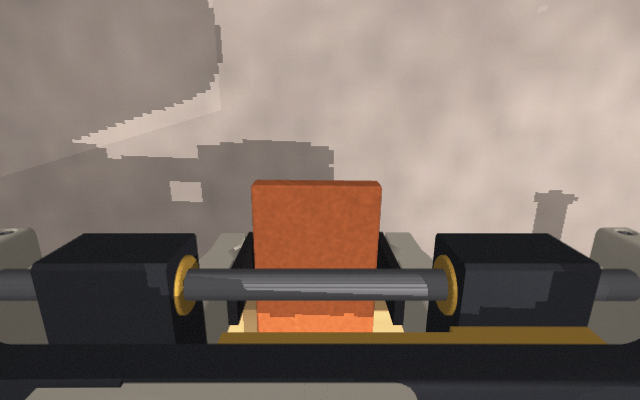

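```bash
python3 -m jog '[[[0,0,-0.0025,0,0,0,0.4],[0,0,0,0,0,0,0.4]]]' 50;  python3 -m jog '[[[0.005,0,0,0,0,0,0.4],[0.006,0,0,0,0,0,0.4],[0.006,0,0,0,0,0,0.4],[0.005,0,0,0,0,0,0.4],[0,0,0,0,0,0,0.4]]]' 50
python3 - <<'E'
from h import *
g=take('side','s16.png')
cv2.imwrite('pics/s16c.png',cv2.resize(g['pixels'][140:260,290:450],None,fx=5,fy=5,interpolation=cv2.INTER_CUBIC)[...,::-1])
E
```

```text
t: 22.68
eef_pos: [0.6005, 0.0025, 0.0309]
ee_rot: [-3.141, 0.0, 1.569]
force: [-0.0, -0.4, -1.1]
width: 0.059
t: 23.3
eef_pos: [0.6232, 0.0025, 0.031]
ee_rot: [3.142, 0.0, 1.568]
force: [0.3, -0.6, -2.1]
width: 0.0591
```

View pics/s16c.png

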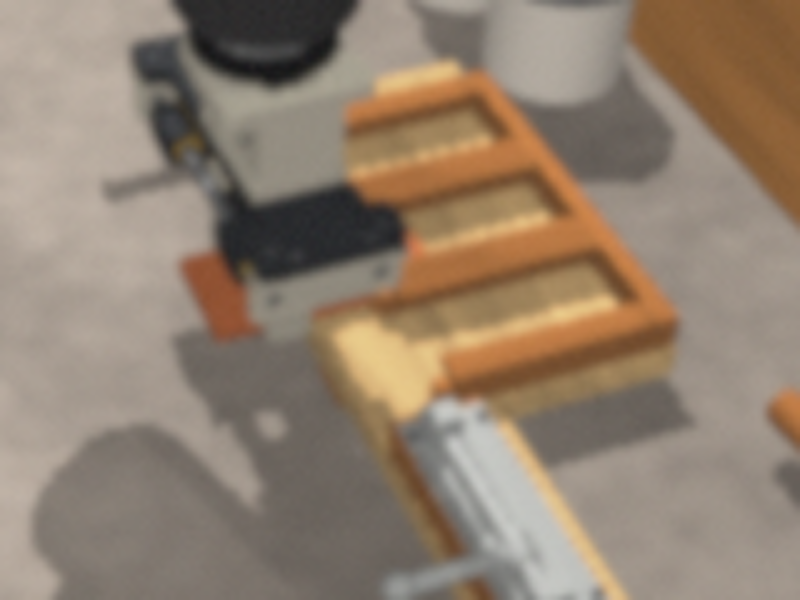

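The tile runs in under the caps without resistance. I'll push on in the grip to carrier x ≈ -18, then release.

```bash
python3 -m jog '[[[0.007,0,0,0,0,0,0.4],[0.008,0,0,0,0,0,0.4],[0.008,0,0,0,0,0,0.4],[0.008,0,0,0,0,0,0.4],[0.005,0,0,0,0,0,0.4],[0,0,0,0,0,0,0.4]]]' 50; python3 -m jog '[[[0,0,-0.001,0,0,0,0.6],[0,0,0,0,0,0,0.8],[0,0,0,0,0,0,0.85],[0,0,0.03,0,0,0,0.85],[-0.02,0,0.03,0,0,0,0.6],[-0.04,0,0.0,0,0,0,0.3],[-0.04,0,0.0,0,0,0,0],[0,0,0,0,0,0,0]]]' 50
python3 - <<'E'
from h import *
g=take('side','s17.png');take('wrist','w17.png')
cv2.imwrite('pics/s17c.png',cv2.resize(g['pixels'][140:260,290:450],None,fx=5,fy=5,interpolation=cv2.INTER_CUBIC)[...,::-1])
E
```

```text
t: 24.1
eef_pos: [0.6591, 0.0025, 0.0309]
ee_rot: [-3.141, 0.0, 1.568]
force: [0.2, -0.7, -1.5]
width: 0.0595
t: 25.1
eef_pos: [0.5563, 0.0024, 0.0908]
ee_rot: [-3.141, -0.0, 1.569]
force: [1.3, -0.0, -0.0]
width: 0.0401
```

View pics/s17c.png

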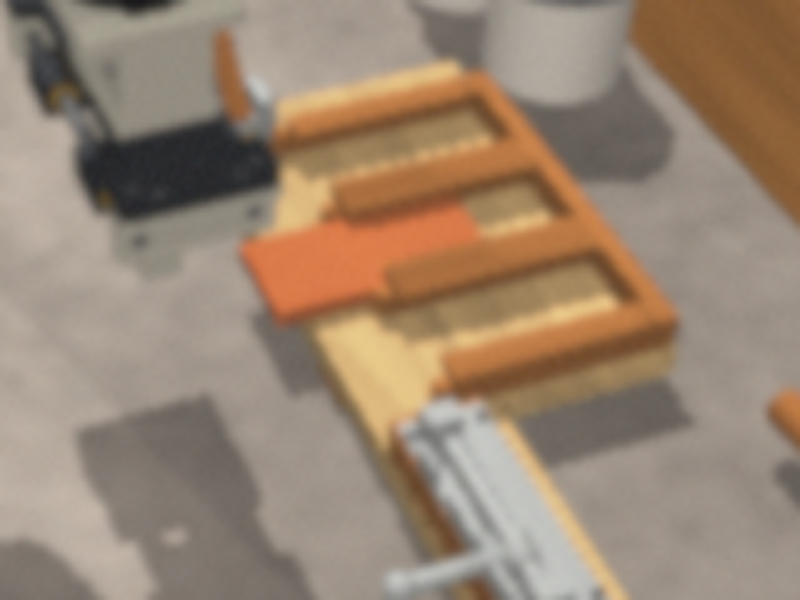

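View pics/w17.png

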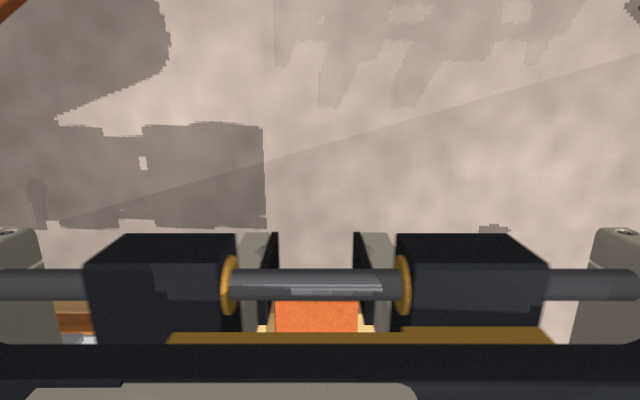

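```bash
python3 -m jog '[[[0,0,-0.03,0,0,0,0],[0,0,-0.027,0,0,0,0],[0,0,0,0,0,0,0],[0.012,0,0,0,0,0,0],[0.014,0,0,0,0,0,0],[0.014,0,0,0,0,0,0],[0.012,0,0,0,0,0,0],[0.01,0,0,0,0,0,0],[0.01,0,0,0,0,0,0],[0.01,0,0,0,0,0,0],[0.008,0,0,0,0,0,0],[0,0,0,0,0,0,0]]]' 20; python3 -m jog '[[[0.006,0,0,0,0,0,0],[0.006,0,0,0,0,0,0],[0,0,0,0,0,0,0]]]'
```

```text
t: 26.7
eef_pos: [0.6496, 0.0026, 0.033]
ee_rot: [3.141, -0.0, 1.568]
force: [0.1, 0.0, 0.6]
width: 0.0002
t: 27.08
eef_pos: [0.6616, 0.0027, 0.033]
ee_rot: [3.141, -0.0, 1.569]
force: [-0.3, 0.8, -0.7]
width: 0.0003
```

```bash
python3 -m jog '[[[0.002,0,0,0,0,0,0],[0,0,0,0,0,0,0]]]' 20; python3 -m jog '[[[0.0015,0,0,0,0,0,0],[0,0,0,0,0,0,0]]]';python3 -m jog '[[[0.0015,0,0,0,0,0,0],[0,0,0,0,0,0,0]]]'
```

```text
t: 27.32
eef_pos: [0.6623, 0.0026, 0.033]
ee_rot: [-3.141, 0.0, 1.568]
force: [-3.2, 0.2, 0.3]
width: 0.0008
t: 27.58
eef_pos: [0.6624, 0.0025, 0.0329]
ee_rot: [-3.138, 0.0, 1.568]
force: [-6.8, 1.3, 3.3]
width: 0.0005
t: 27.82
eef_pos: [0.6625, 0.0025, 0.0328]
ee_rot: [-3.136, 0.0, 1.568]
force: [-11.2, 3.2, 8.4]
width: 0.0003
```

Middle tile is home: the push force rises at TCP x = 0.6625, matching the expected 0.664. Next I'll look at tile0 and the top view.

```bash
python3 -m jog '[[[-0.02,0,0,0,0,0,0],[-0.02,0,0.03,0,0,0,0],[-0.03,0.02,0.04,0,0,0,0.5],[-0.03,0.03,0.02,0,0,-0.08,1],[-0.03,0.03,0,0,0,-0.11,1],[-0.03,0.035,0,0,0,-0.11,1],[-0.03,0.035,0,0,0,-0.11,1],[-0.03,0.035,0,0,0,-0.11,1],[-0.03,0.035,0,0,0,-0.1,1],[-0.03,0.035,0,0,0,-0.066,1],[-0.008,0.034,0,0,0,0,1],[0,0,0,0,0,0,1]]]' 50
python3 - <<'E'
from h import *
f=take('top','t18.png'); take('wrist','w18.png'); print(monitor.get_state()['q'].round(2))
im=f['pixels'];hsv=cv2.cvtColor(im,cv2.COLOR_RGB2HSV)
m=((hsv[...,0]<14)&(hsv[...,1]>110)&(hsv[...,2]>80)).astype(np.uint8)
n,l,st,c=cv2.connectedComponentsWithStats(m)
for i in range(1,n):
    if st[i,4]<250 or c[i][1]<170: continue
    cs,_=cv2.findContours((l==i).astype(np.uint8),cv2.RETR_EXTERNAL,cv2.CHAIN_APPROX_NONE)
    P=np.array([onplane(f,u,v,0.012)[:2] for u,v in cs[0][:,0]],np.float32)
    r=cv2.minAreaRect(P*1000); b=cv2.boxPoints(r)
    e=(b[1]-b[0],b[2]-b[1]); L=e[0] if np.hypot(*e[0])>np.hypot(*e[1]) else e[1]
    print(c[i].round(1),np.round(r[0],1),np.round(r[1],1),'yaw long',np.degrees(np.arctan2(L[1],L[0])).round(1))
E
```

```text
t: 29.32
eef_pos: [0.4122, 0.265, 0.1183]
ee_rot: [-3.053, -0.013, 0.94]
force: [-0.7, -0.5, -0.5]
width: 0.087
[ 0.9   0.18 -0.48 -0.11 -0.91 -3.03]
[396.  261.8] [ 375.8 -225.9] [128.6  59.9] yaw long 33.8
[187.6 331.4] [179.6 316.6] [96.7 96.3] yaw long 76.0
```

View pics/t18.png

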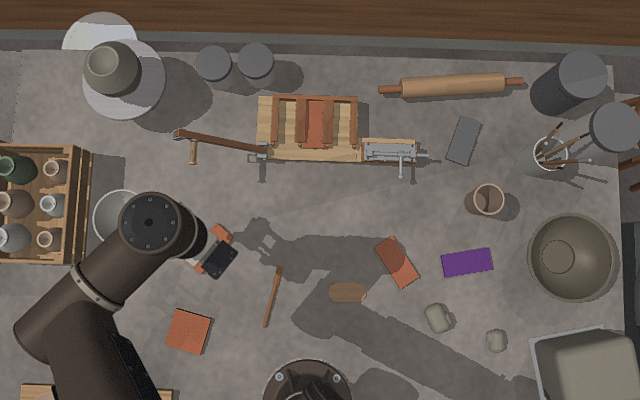

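View pics/w18.png

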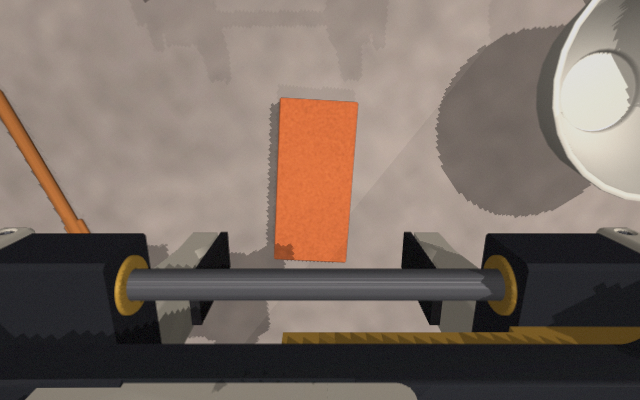

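The last joint reached its limit (-3.03), so for this tile I'll use the half-turned grasp. I'll measure the tile from this wrist view, then turn about +3.1 rad.

```bash
python3 - <<'E'
from h import *
f=load('w18.png')
P=np.array([onplane(f,u,v,.012)[:2]*1000 for u,v in ((280,97.5),(357.5,102),(347,262),(275,259))])
print(P.round(1),P.mean(0),[np.hypot(*(P[i]-P[(i+1)%4])).round(1) for i in range(4)]); d=P[3]-P[0]; print(np.degrees(np.arctan2(d[1],d[0])))
E
python3 -m jog '[[[0,0,0.005,0,0,0.15,1],[0,0,0,0,0,0.18,1],[0,0,0,0,0,0.18,1],[0,0,0,0,0,0.18,1],[0,0,0,0,0,0.18,1],[0,0,0,0,0,0.18,1],[0,0,0,0,0,0.18,1],[0,0,0,0,0,0.18,1],[0,0,0,0,0,0.18,1],[0,0,0,0,0,0.18,1],[0,0,0,0,0,0.18,1],[0,0,0,0,0,0.18,1],[0,0,0,0,0,0.18,1],[0,0,0,0,0,0.18,1],[0,0,0,0,0,0.18,1],[0,0,0,0,0,0.18,1],[0,0,0,0,0,0.18,1],[0,0,0,0,0,0,1]]]' 50
python3 - <<'E'
from h import *
s=monitor.get_state(); print(s['q'].round(2),s['ee_rot'])
c=R.from_euler('xyz',s['ee_rot']); t=R.from_euler('xyz',[np.pi,0,np.radians(-129.4)])
print('turn',(t*c.inv()).as_rotvec().round(3))
E
```

```text
[[330.7 291.7]
 [367.9 337.1]
 [468.4 256.6]
 [430.8 210.1]] [399.44121854 273.87705672] [np.float64(58.7), np.float64(128.8), np.float64(59.7), np.float64(129.2)]
-39.153078919649246
t: 31.68
eef_pos: [0.4111, 0.2623, 0.1231]
ee_rot: [-3.052, -0.011, -2.316]
force: [-0.3, 0.3, 1.0]
width: 0.0875
[ 1.04  0.15 -0.59  0.11 -0.86 -0.29] [-3.05219208 -0.01108763 -2.31573283]
turn [0.067 0.06  0.057]
```

```bash
python3 -m jog '[[[-0.012,0.01,-0.01,0.022,0.02,0.019,1],[-0.012,0.01,-0.01,0.022,0.02,0.019,1],[-0.0123,0.009,-0.01,0.022,0.02,0.019,1],[0,0,-0.03,0,0,0,1],[0,0,-0.03,0,0,0,1],[0,0,0,0,0,0,1]]]' 50
python3 - <<'E'
from h import *
s=monitor.get_state(); print(s['q'].round(2),s['ee_rot'])
c=R.from_euler('xyz',s['ee_rot']); t=R.from_euler('xyz',[np.pi,0,np.radians(-129.3)])
print('turn',(t*c.inv()).as_rotvec().round(3)); take('wrist','w19.png')
E
```

```text
t: 32.42
eef_pos: [0.3734, 0.2906, 0.0309]
ee_rot: [-3.141, -0.006, -2.258]
force: [0.1, -0.7, -0.2]
width: 0.0877
[ 1.08  0.27 -0.67 -0.   -0.64 -0.19] [-3.14112541 -0.00566093 -2.2576451 ]
turn [ 0.005 -0.003  0.001]
```

View pics/w19.png

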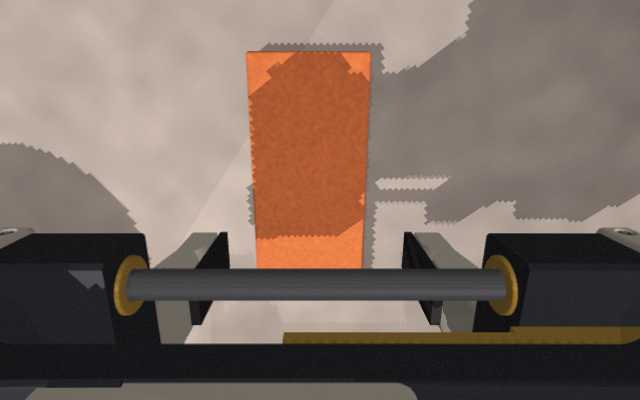

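Aligned (tile 248–370 px at its far end). Next I'll descend and grip.

```bash
python3 -m jog '[[[0,0,-0.012,0.002,0,0,1],[0,0,-0.009,0,0,0,1],[0,0,-0.004,0,0,0,1],[0,0,0,0,0,0,0.5],[0,0,0,0,0,0,0.4],[0,0,0,0,0,0,0.4],[0,0,0,0,0,0,0.4],[0,0,0.02,0,0,0,0.4],[0,0,0.03,0,0,0,0.4],[0,0,0,0,0,0,0.4]]]' 50
python3 - <<'E'
from h import *
f=take('wrist','w20.png'); s=monitor.get_state()
im=f['pixels'];hsv=cv2.cvtColor(im,cv2.COLOR_RGB2HSV)
m=((hsv[...,0]<14)&(hsv[...,1]>150)&(hsv[...,2]>80)).astype(np.uint8)
n,l,st,c=cv2.connectedComponentsWithStats(m); i=1+np.argmax(st[1:,4]); print(st[i],s['eef_pos'])
T=np.linalg.inv(toolT(s))
row=st[i,1]+2
cs=np.where(l[row]==i)[0]; print(row,cs.min(),cs.max())
p=onplane(f,cs.mean(),row-2,s['eef_pos'][2]+.006); print((T@np.append(p,1)).round(4))
E
```

```text
t: 33.72
eef_pos: [0.3754, 0.293, 0.0598]
ee_rot: [3.14, 0.005, -2.257]
force: [-0.0, 0.7, -3.1]
width: 0.0589
[  243    45   143   224 29383] [0.37484193 0.29224505 0.058606  ]
47 244 385
[-0.0015 -0.095  -0.0061  1.    ]
```

View pics/w20.png

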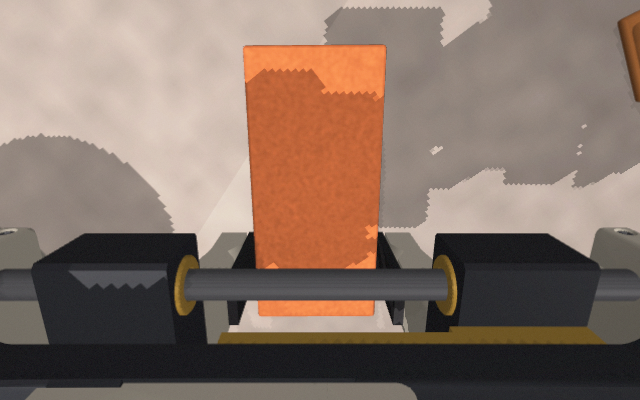

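```bash
python3 -m jog '[[[0.01,-0.017,0.01,0,0,0.05,0.4],[0.022,-0.028,0.005,0,0,0.09,0.4],[0.022,-0.028,0,0,0,0.09,0.4],[0.022,-0.028,0,0,0,0.09,0.4],[0.022,-0.028,0,0,0,0.09,0.4],[0.022,-0.028,0,0,0,0.09,0.4],[0.022,-0.028,0,0,0,0.09,0.4],[0.022,-0.024,0,0,0,0.09,0.4],[0.015,-0.008,-0.01,0,0,0.006,0.4],[0,0,-0.01,0,0,0,0.4],[0,0,0,0,0,0,0.4]]]' 50
python3 - <<'E'
from h import *
s=monitor.get_state(); print(s['q'].round(2),s['ee_rot'])
c=R.from_euler('xyz',s['ee_rot']); t=R.from_euler('xyz',[np.pi,0,np.radians(-90.1)])
print('turn',(t*c.inv()).as_rotvec().round(3)); take('wrist','w21.png'); take('side','s21.png')
E
```

```text
t: 35.15
eef_pos: [0.552, 0.0747, 0.0511]
ee_rot: [3.137, -0.0, -1.572]
force: [0.3, -0.0, -2.6]
width: 0.059
[ 0.48  0.35 -0.46 -0.   -0.76  1.09] [ 3.13717341e+00 -4.24579091e-04 -1.57189337e+00]
turn [ 0.    -0.004 -0.001]
```

View pics/w21.png

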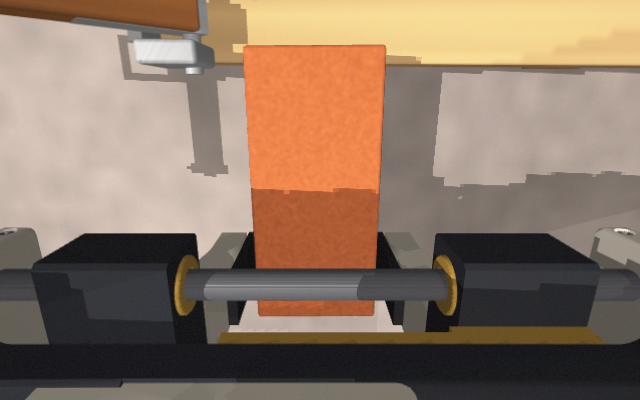

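View pics/s21.png

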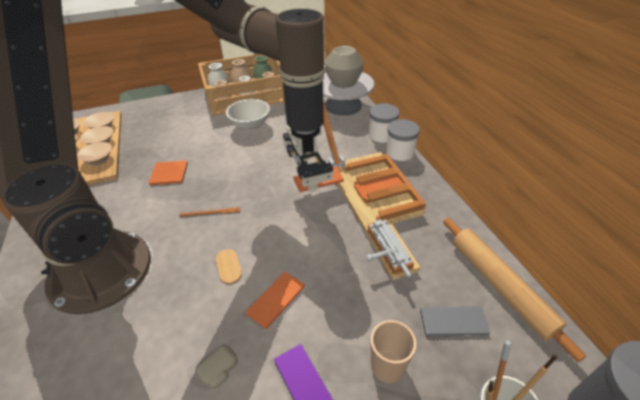

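```bash
python3 -m jog '[[[0.01,0,-0.008,0,0,0,0.4],[0.008,0,-0.008,0,0,0,0.4],[0.003,0,-0.003,0,0,0,0.4],[0,0,0,0,0,0,0.4]]]' 50
python3 - <<'E'
from h import *
take('wrist','w22.png')
E
```

```text
t: 35.75
eef_pos: [0.5748, 0.0747, 0.0335]
ee_rot: [3.14, 0.001, -1.571]
force: [0.0, -0.4, -1.8]
width: 0.059
```

View pics/w22.png

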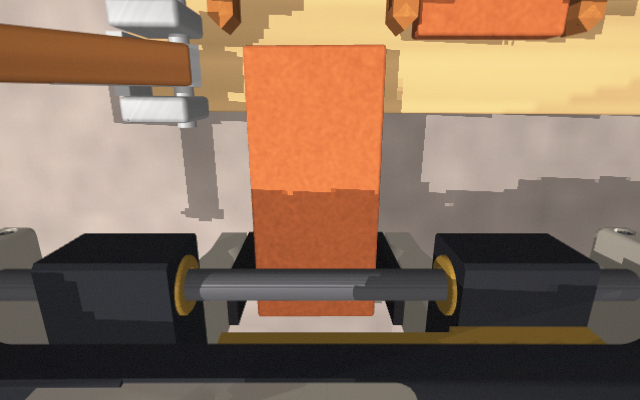

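Tile and bay are lined up (bay points at 224 and 403, tile centre at 315). Next I'll slide it in to x = 0.624.

```bash
python3 -m jog '[[[0.002,0,-0.0025,0,0,0,0.4],[0.006,0,0,0,0,0,0.4],[0.007,0,0,0,0,0,0.4],[0.007,0,0,0,0,0,0.4],[0.007,0,0,0,0,0,0.4],[0.007,0,0,0,0,0,0.4],[0,0,0,0,0,0,0.4]]]' 50
python3 - <<'E'
from h import *
take('wrist','w23.png')
E
```

```text
t: 36.67
eef_pos: [0.6119, 0.0748, 0.0319]
ee_rot: [-3.141, 0.001, -1.571]
force: [-0.9, -1.4, 3.4]
width: 0.0593
```

View pics/w23.png

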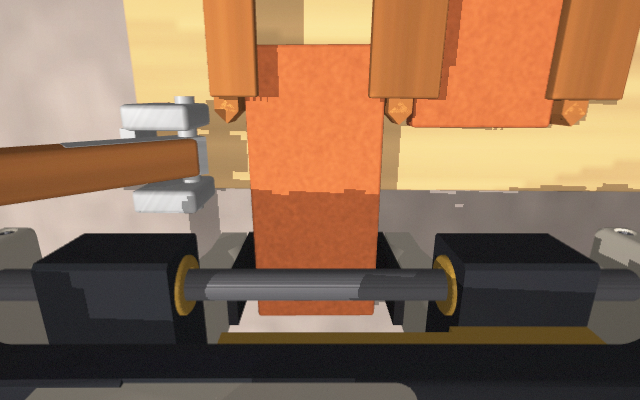

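```bash
python3 -m jog '[[[0.005,0,0,0,0,0,0.4],[0.005,0,0,0,0,0,0.4],[0.001,0,0,0,0,0,0.4],[0,0,0,0,0,0,0.4]]]' 50
python3 - <<'E'
from h import *
take('wrist','w24.png')
E
```

```text
t: 37.22
eef_pos: [0.621, 0.0746, 0.0319]
ee_rot: [3.139, 0.001, -1.571]
force: [-7.3, -0.6, 9.8]
width: 0.0589
```

View pics/w24.png

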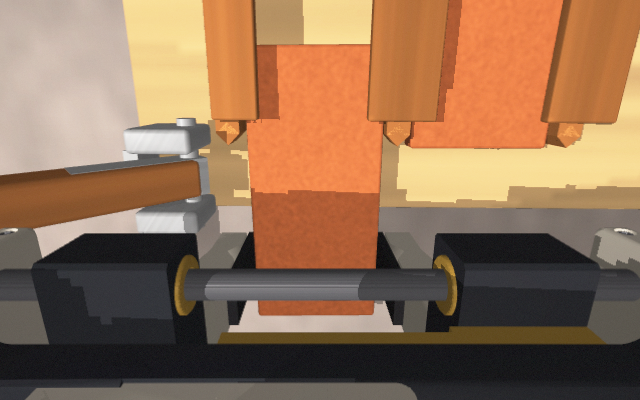

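```bash
python3 -m jog '[[[0,0,0.001,0,0,0,0.4],[0,0,0,0,0,0,0.4]]]' 50;python3 -m jog '[[[0,0,0,0,0,0,0.6],[0,0,0,0,0,0,0.8],[0,0,0,0,0,0,0.9],[0,0,0,0,0,0,0.9]]]' 50; python3 -m jog '[[[0,0,0.03,0,0,0,0.9],[-0.02,0,0.03,0,0,0,0.6],[-0.04,0,0.01,0,0,0,0.3],[-0.03,0,0,0,0,0,0],[0,0,0,0,0,0,0],[0,0,0,0,0,0,0]]]'
python3 - <<'E'
from h import *
take('wrist','w25.png')
E
```

```text
t: 37.52
eef_pos: [0.6221, 0.075, 0.0324]
ee_rot: [3.141, 0.001, -1.571]
force: [-2.0, 0.6, 0.6]
width: 0.0595
t: 38.02
eef_pos: [0.6219, 0.0749, 0.0326]
ee_rot: [3.141, 0.001, -1.571]
force: [0.6, 0.3, -0.1]
width: 0.0782
t: 38.78
eef_pos: [0.5325, 0.0752, 0.103]
ee_rot: [-3.141, 0.001, -1.57]
force: [0.2, 0.5, -0.4]
width: 0.0346
```

View pics/w25.png

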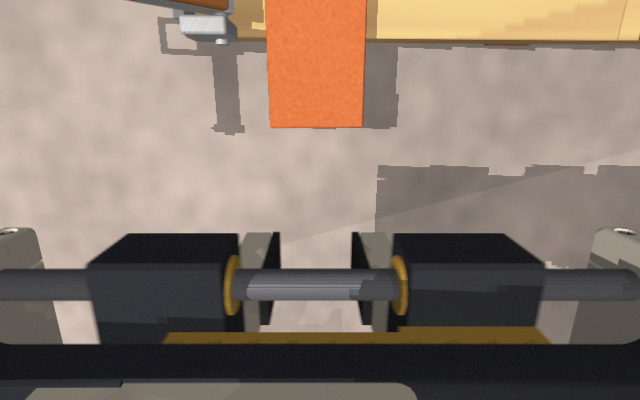

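Tile0 rests in the left bay with its near end at (317,127). I'll push it home with closed fingers, offset 9 mm to the right so the body stays clear of the raised bar.

```bash
python3 -m jog '[[[0,-0.009,-0.03,0,0,0,0],[0,0,-0.03,0,0,0,0],[0,0,-0.009,0,0,0,0],[0.02,0,0,0,0,0,0],[0.02,0,0,0,0,0,0],[0.012,0,0,0,0,0,0],[0.012,0,0,0,0,0,0],[0.012,0,0,0,0,0,0],[0.012,0,0,0,0,0,0],[0.012,0,0,0,0,0,0],[0.01,0,0,0,0,0,0],[0,0,0,0,0,0,0]]]' 20; python3 -m jog '[[[0.006,0,0,0,0,0,0],[0.006,0,0,0,0,0,0],[0,0,0,0,0,0,0]]]'; python3 -m jog '[[[0.005,0,0,0,0,0,0],[0,0,0,0,0,0,0]]]'
```

```text
t: 40.33
eef_pos: [0.6432, 0.066, 0.0335]
ee_rot: [-3.141, 0.001, -1.571]
force: [0.5, -0.7, 0.3]
width: 0.0004
t: 40.7
eef_pos: [0.6546, 0.066, 0.0335]
ee_rot: [-3.142, 0.001, -1.571]
force: [-0.3, -0.0, 0.3]
width: 0.0005
t: 40.95
eef_pos: [0.6593, 0.066, 0.0336]
ee_rot: [3.141, 0.001, -1.571]
force: [0.3, -0.1, 1.2]
width: 0.0004
```

```bash
python3 -m jog '[[[0.003,0,0,0,0,0,0],[0,0,0,0,0,0,0]]]' 20; python3 -m jog '[[[0.0015,0,0,0,0,0,0],[0,0,0,0,0,0,0]]]'; python3 -m jog '[[[0.0015,0,0,0,0,0,0],[0,0,0,0,0,0,0]]]'
python3 - <<'E'
from h import *
take('wrist','w26.png')
E
```

```text
t: 41.2
eef_pos: [0.662, 0.0659, 0.0336]
ee_rot: [3.141, 0.001, -1.571]
force: [0.2, -0.3, -0.3]
width: 0.0006
t: 41.45
eef_pos: [0.6627, 0.0658, 0.0334]
ee_rot: [3.14, 0.001, -1.571]
force: [-3.1, -0.4, 0.8]
width: 0.0002
t: 41.7
eef_pos: [0.6629, 0.0658, 0.0333]
ee_rot: [3.138, 0.0, -1.571]
force: [-8.5, 1.2, 5.2]
width: 0.0006
```

View pics/w26.png

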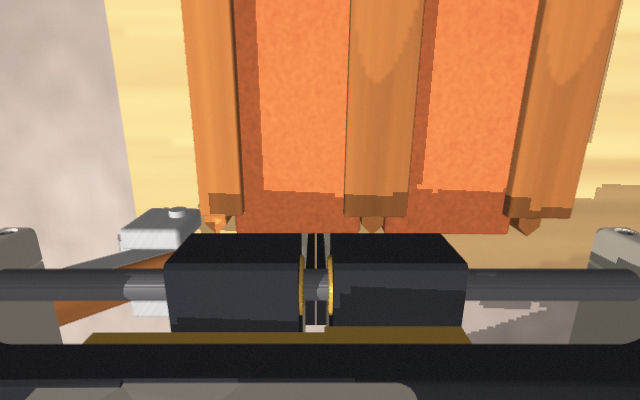

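Both tiles' near ends sit in line at the mouth (row 233), and the left one is home (8.5 N at x = 0.663). Now tile2.

```bash
python3 -m jog '[[[-0.025,0,0,0,0,0,0],[-0.025,0,0.03,0,0,0,0.3],[-0.03,-0.015,0.04,0,0,0.03,0.6],[-0.03,-0.03,0.02,0,0,0.07,1],[-0.03,-0.04,0,0,0,0.07,1],[-0.03,-0.04,0,0,0,0.07,1],[-0.03,-0.04,0,0,0,0.07,1],[-0.03,-0.04,0,0,0,0.07,1],[-0.03,-0.04,0,0,0,0.07,1],[-0.03,-0.04,0,0,0,0.07,1],[-0.022,-0.024,0,0,0,0.069,1],[0,0,0,0,0,0,1]]]' 50
python3 - <<'E'
from h import *
s=monitor.get_state(); print(s['q'].round(2),s['ee_rot'])
f=take('top','t27.png'); take('wrist','w27.png')
im=f['pixels'];hsv=cv2.cvtColor(im,cv2.COLOR_RGB2HSV)
m=((hsv[...,0]<14)&(hsv[...,1]>110)&(hsv[...,2]>80)).astype(np.uint8)
n,l,st,c=cv2.connectedComponentsWithStats(m)
for i in range(1,n):
    if st[i,4]<150 or c[i][1]<170: continue
    cs,_=cv2.findContours((l==i).astype(np.uint8),cv2.RETR_EXTERNAL,cv2.CHAIN_APPROX_NONE)
    P=np.array([onplane(f,u,v,0.012)[:2] for u,v in cs[0][:,0]],np.float32)
    r=cv2.minAreaRect(P*1000); print(c[i].round(1),np.round(r[0],1),np.round(r[1],1),r[2])
E
```

```text
t: 43.25
eef_pos: [0.3521, -0.2445, 0.124]
ee_rot: [-3.141, -0.0, -0.984]
force: [0.1, 0.0, 0.0]
width: 0.0874
[-0.14  0.05 -0.65  0.   -0.87  2.3 ] [-3.14118665e+00 -4.93113642e-04 -9.83822783e-01]
[273.  292.3] [275.3  98.5] [ 13.5 161.2] 77.83080291748047
[187.6 331.3] [179.7 316.6] [96.8 96.6] 75.86778259277344
```

View pics/t27.png

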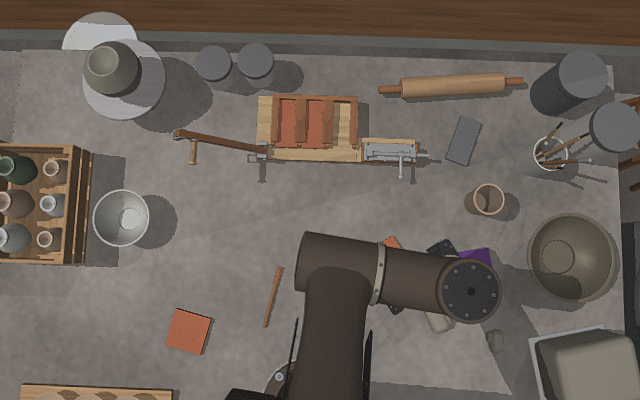

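View pics/w27.png

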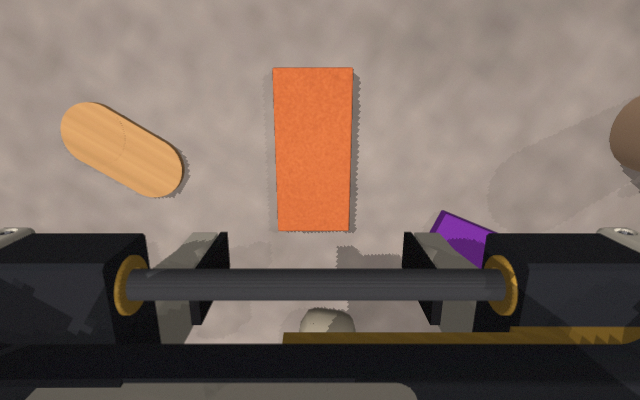

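Run:
```python
from h import *
f=load('w27.png')
P=np.array([onplane(f,u,v,.012)[:2]*1000 for u,v in ((273,67.5),(353.5,67.5),(349,231),(279,231))])
print(P.round(1),P.mean(0),[np.hypot(*(P[i]-P[(i+1)%4])).round(1) for i in range(4)]); d=P[0]-P[3]+P[1]-P[2]; print(np.degrees(np.arctan2(d[1],d[0])))
for uv,z in (((445,211),.012),((327,310),.03),((302,322),.03),((355,322),.03)): print('purple/stone',onplane(f,*uv,z))
```

```text
[[ 414.8 -166.3]
 [ 447.6 -215.7]
 [ 340.  -287.4]
 [ 307.4 -238.4]] [ 377.4720133  -226.94722381] [np.float64(59.2), np.float64(129.4), np.float64(58.9), np.float64(129.3)]
33.76726843621594
purple/stone [ 0.39841695 -0.34332291  0.012     ]
purple/stone [ 0.27632421 -0.30747844  0.03      ]
purple/stone [ 0.25479397 -0.29633957  0.03      ]
purple/stone [ 0.27975002 -0.33397607  0.03      ]
```

```bash
python3 -m jog '[[[0,0.001,-0.04,0,0,0.003,1],[0,0,-0.04,0,0,0,1],[0,0,-0.025,0,0,0,1],[0,0,-0.009,0,0,0,1],[0,0,-0.004,0,0,0,1],[0,0,0,0,0,0,1]]]' 50; python3 -m jog '[[[0,0,0,0,0,0,0.5],[0,0,0,0,0,0,0.4],[0,0,0,0,0,0,0.4],[0,0,0,0,0,0,0.4],[0,0,0.02,0,0,0,0.4],[0,0,0.03,0,0,0,0.4],[0,0,0.01,0,0,0,0.4],[0,0,0,0,0,0,0.4]]]' 50
python3 - <<'E'
from h import *
f=take('wrist','w28.png'); s=monitor.get_state()
im=f['pixels'];hsv=cv2.cvtColor(im,cv2.COLOR_RGB2HSV)
m=((hsv[...,0]<14)&(hsv[...,1]>150)&(hsv[...,2]>80)).astype(np.uint8)
n,l,st,c=cv2.connectedComponentsWithStats(m); i=1+np.argmax(st[1:,4]); print(st[i],s['eef_pos'])
T=np.linalg.inv(toolT(s))
row=st[i,1]+2
cs=np.where(l[row]==i)[0]; print(row,cs.min(),cs.max())
p=onplane(f,cs.mean(),row-2,s['eef_pos'][2]+.006); print((T@np.append(p,1)).round(4))
E
```

```text
t: 44.1
eef_pos: [0.3535, -0.2421, 0.0061]
ee_rot: [3.142, 0.0, -0.978]
force: [0.7, -0.0, 0.8]
width: 0.0878
t: 45.1
eef_pos: [0.3529, -0.2421, 0.0657]
ee_rot: [-3.141, 0.0, -0.979]
force: [1.0, 0.2, -1.6]
width: 0.0591
[  243    48   145   221 29563] [ 0.35236413 -0.24199042  0.06506029]
50 243 387
[ 9.0e-04 -9.4e-02 -6.1e-03  1.0e+00]
```

View pics/w28.png

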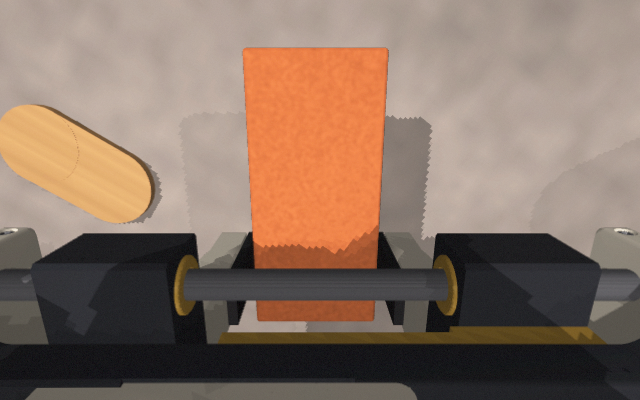

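```bash
python3 -m jog '[[[0.012,0.01,0.005,0,0,-0.05,0.4],[0.025,0.021,0.005,0,0,-0.08,0.4],[0.025,0.022,0,0,0,-0.08,0.4],[0.025,0.022,0,0,0,-0.08,0.4],[0.025,0.022,0,0,0,-0.08,0.4],[0.025,0.022,0,0,0,-0.08,0.4],[0.025,0.022,0,0,0,-0.08,0.4],[0.025,0.021,0,0,0,-0.063,0.4],[0.013,0.009,-0.01,0,0,0,0.4],[0,0,-0.012,0,0,0,0.4],[0,0,0,0,0,0,0.4]]]' 50
python3 - <<'E'
from h import *
s=monitor.get_state()
c=R.from_euler('xyz',s['ee_rot']); t=R.from_euler('xyz',[np.pi,0,np.radians(-90.1)])
print('turn',(t*c.inv()).as_rotvec().round(3)); take('wrist','w29.png')
E
```

```text
t: 46.52
eef_pos: [0.5504, -0.0719, 0.0513]
ee_rot: [3.136, 0.0, -1.572]
force: [-0.4, -0.0, -1.7]
width: 0.0591
turn [-0.    -0.005 -0.001]
```

View pics/w29.png

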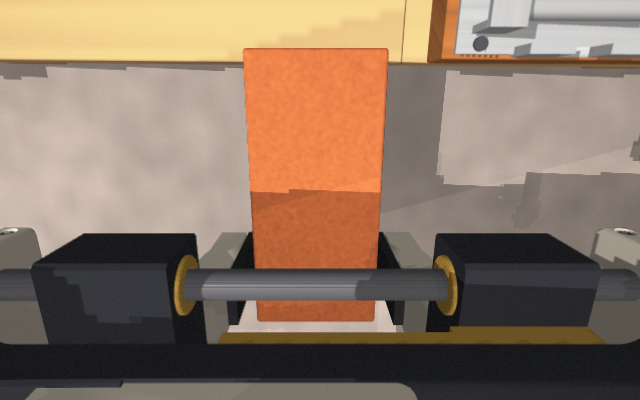

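```bash
python3 -m jog '[[[0.01,0.001,-0.008,0,0,0,0.4],[0.008,0,-0.007,0,0,0,0.4],[0.004,0,-0.003,0,0,0,0.4],[0,0,0,0,0,0,0.4]]]' 50
python3 - <<'E'
from h import *
take('wrist','w30.png')
E
```

```text
t: 47.08
eef_pos: [0.5748, -0.0703, 0.0351]
ee_rot: [3.14, 0.001, -1.572]
force: [-0.2, 1.1, -1.5]
width: 0.059
```

View pics/w30.png

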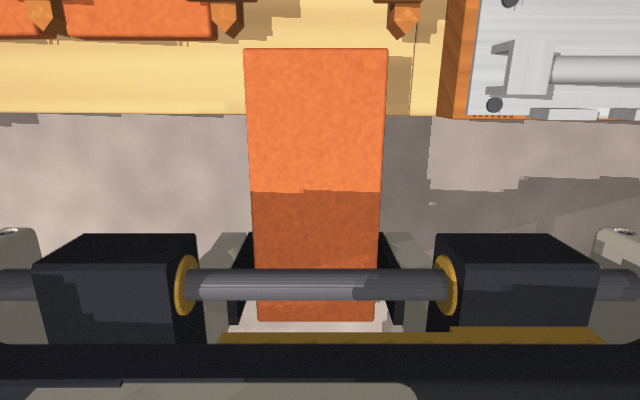

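```bash
python3 -m jog '[[[0.002,0,-0.0033,0,0,0,0.4],[0.006,0,0,0,0,0,0.4],[0.007,0,0,0,0,0,0.4],[0.007,0,0,0,0,0,0.4],[0.007,0,0,0,0,0,0.4],[0.007,0,0,0,0,0,0.4],[0.007,0,0,0,0,0,0.4],[0.005,0,0,0,0,0,0.4],[0,0,0,0,0,0,0.4]]]' 50
python3 - <<'E'
from h import *
take('wrist','w31.png')
E
```

```text
t: 48.25
eef_pos: [0.6231, -0.0701, 0.0321]
ee_rot: [3.141, 0.001, -1.572]
force: [0.1, -0.1, -1.2]
width: 0.0595
```

View pics/w31.png

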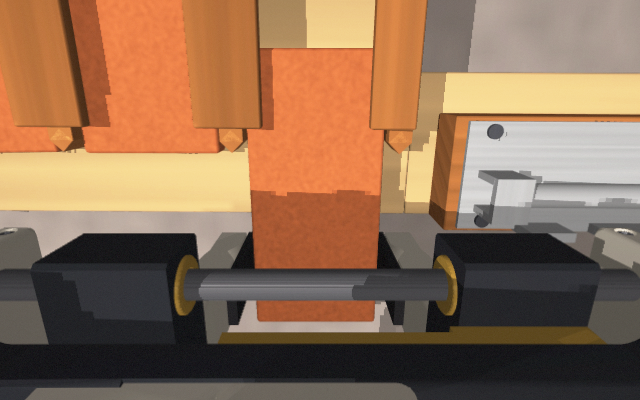

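```bash
python3 -m jog '[[[0,0,0,0,0,0,0.6],[0,0,0,0,0,0,0.8],[0,0,0,0,0,0,0.85],[0,0,0,0,0,0,0.85],[0,0,0.03,0,0,0,0.85],[-0.02,0,0.03,0,0,0,0.6],[-0.04,0,0.01,0,0,0,0.3],[-0.03,0,0,0,0,0,0],[0,0,0,0,0,0,0],[0,0,0,0,0,0,0]]]' 50
python3 -m jog '[[[0,0,-0.03,0,0,0,0],[0,0,-0.03,0,0,0,0],[0,0,-0.008,0,0,0,0],[0.02,0,0,0,0,0,0],[0.02,0,0,0,0,0,0],[0.012,0,0,0,0,0,0],[0.012,0,0,0,0,0,0],[0.012,0,0,0,0,0,0],[0.012,0,0,0,0,0,0],[0.012,0,0,0,0,0,0],[0.01,0,0,0,0,0,0],[0,0,0,0,0,0,0]]]' 20
```

```text
t: 49.55
eef_pos: [0.5336, -0.07, 0.1027]
ee_rot: [-3.141, 0.001, -1.571]
force: [1.5, 0.3, -0.0]
width: 0.0298
t: 51.05
eef_pos: [0.644, -0.0701, 0.0343]
ee_rot: [-3.141, 0.001, -1.572]
force: [0.1, -0.4, 0.7]
width: 0.0003
```

```bash
python3 -m jog '[[[0.006,0,0,0,0,0,0],[0.006,0,0,0,0,0,0],[0.004,0,0,0,0,0,0],[0,0,0,0,0,0,0]]]' 20; python3 -m jog '[[[0.003,0,0,0,0,0,0],[0,0,0,0,0,0,0]]]'; python3 -m jog '[[[0.0015,0,0,0,0,0,0],[0,0,0,0,0,0,0]]]'; python3 -m jog '[[[0.0015,0,0,0,0,0,0],[0,0,0,0,0,0,0]]]'
python3 - <<'E'
from h import *
take('wrist','w32.png')
E
```

```text
t: 51.55
eef_pos: [0.6593, -0.0701, 0.0342]
ee_rot: [3.141, 0.001, -1.572]
force: [0.3, -0.1, -0.4]
width: 0.0005
t: 51.8
eef_pos: [0.6618, -0.0701, 0.0342]
ee_rot: [3.141, 0.001, -1.572]
force: [-0.7, -0.6, 0.6]
width: 0.0006
t: 52.05
eef_pos: [0.662, -0.0701, 0.0341]
ee_rot: [3.138, 0.001, -1.572]
force: [-5.1, 2.2, 3.5]
width: 0.0004
t: 52.3
eef_pos: [0.6621, -0.0701, 0.034]
ee_rot: [3.136, 0.001, -1.572]
force: [-9.7, 1.9, 6.1]
width: 0.0004
```

View pics/w32.png

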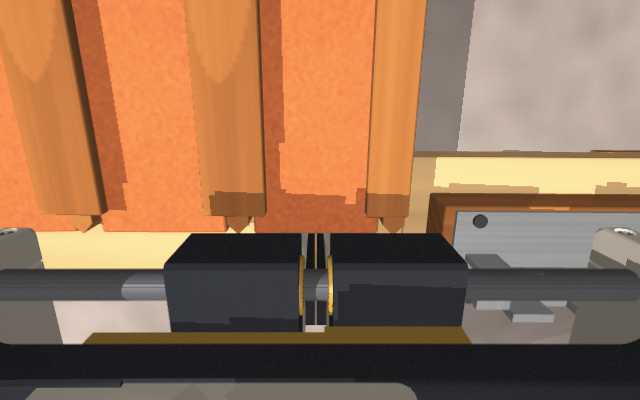

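All three tiles are home, with near ends in line and stop forces of about 10 N each. Next is the bar: I'll go above its peg.

```bash
python3 -m jog '[[[-0.02,0,0,0,0,0,0],[-0.02,0,0.04,0,0,0,0.3],[-0.01,0,0.05,0,0,0,0.5],[0,0.03,0.05,0,0,0,0.6],[0,0.04,0.05,0,0,0,0.6],[0,0.05,0.03,0,0,0,0.6],[0,0.05,0,0,0,0,0.6],[0,0.05,0,0,0,0,0.6],[0,0.05,0,0,0,0,0.6],[0,0.05,0,0,0,0,0.6],[0,0.031,-0.01,0,0,0,0.6],[0,0,-0.01,0,0,0,0.6],[0,0,0,0,0,0,0.6]]]' 20
python3 - <<'E'
from h import *
take('wrist','w33.png');take('side','s33.png'); f=take('top','t33.png')
cv2.imwrite('pics/t33c.png',cv2.resize(f['pixels'][80:240,150:450],None,fx=2.5,fy=2.5,interpolation=cv2.INTER_CUBIC)[...,::-1])
E
```

```text
t: 53.98
eef_pos: [0.6142, 0.2791, 0.2315]
ee_rot: [3.139, -0.001, -1.572]
force: [0.1, -0.7, -0.2]
width: 0.0526
```

View pics/w33.png

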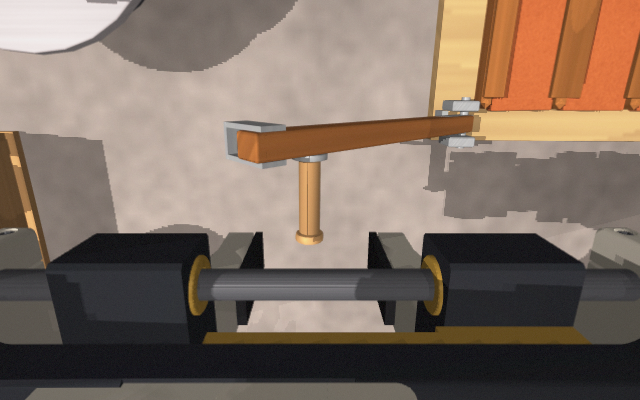

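View pics/t33c.png

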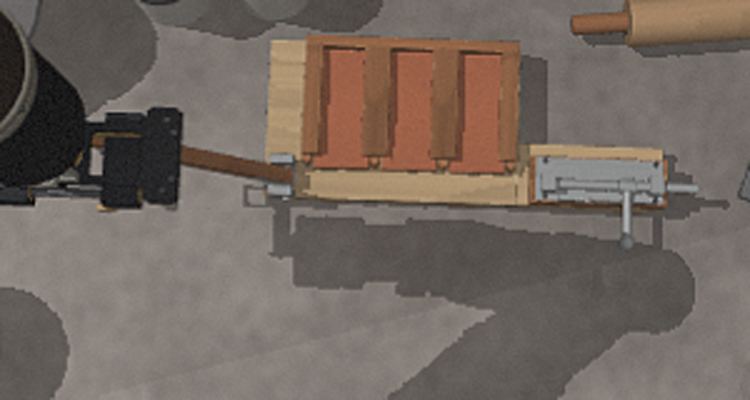

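View pics/s33.png

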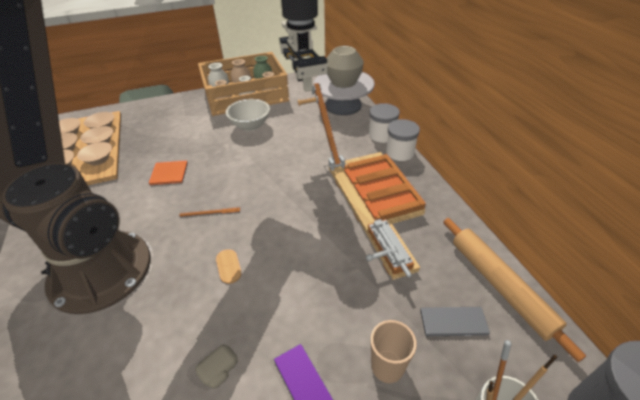

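The peg (310,160–240) is centred under the jaws. I'll descend and grip it.

```bash
python3 -m jog '[[[0,0.0015,-0.03,0,0,0,0.6],[0,0.0015,-0.025,0,0,0,0.6],[0,0,-0.01,0,0,0,0.6],[0,0,0,0,0,0,0.3],[0,0,0,0,0,0,0],[0,0,0,0,0,0,0],[0,0,0,0,0,0,0],[0,0,0,0,0,0,0]]]' 20
```

```text
t: 55.12
eef_pos: [0.6149, 0.2833, 0.1685]
ee_rot: [3.141, 0.002, -1.572]
force: [-0.1, 1.5, 2.5]
width: 0.0129
```

```bash
python3 -m jog '[[[0,-0.009,0.009,0,0,0,0],[0,-0.0187,0.0161,0,0,0,0],[0,-0.0205,0.0137,0,0,0,0],[0,-0.022,0.0112,0,0,0,0],[0,-0.0232,0.0084,0,0,0,0],[0,-0.0241,0.0056,0,0,0,0],[0,-0.0246,0.0027,0,0,0,0],[0,-0.0247,-0.0003,0,0,0,0],[0,0,0,0,0,0,0]]]' 20
```

```text
t: 56.25
eef_pos: [0.614, 0.1134, 0.2342]
ee_rot: [3.139, -0.0, -1.574]
force: [-6.2, -0.2, 3.1]
width: 0.013
```

```bash
python3 -c "
import numpy as np
t=1.49-np.arange(0,13)*.12416; y=-206*np.cos(t); z=206*np.sin(t)
for a,b in zip(np.diff(y),np.diff(z)): print('[0,%.4f,%.4f,0,0,0,0],'%(a/1000,b/1000),end='')"
```

```text
[0,-0.0253,-0.0036,0,0,0,0],[0,-0.0247,-0.0067,0,0,0,0],[0,-0.0236,-0.0097,0,0,0,0],[0,-0.0222,-0.0126,0,0,0,0],[0,-0.0205,-0.0153,0,0,0,0],[0,-0.0185,-0.0177,0,0,0,0],[0,-0.0161,-0.0198,0,0,0,0],[0,-0.0136,-0.0217,0,0,0,0],[0,-0.0108,-0.0232,0,0,0,0],[0,-0.0078,-0.0243,0,0,0,0],[0,-0.0047,-0.0251,0,0,0,0],[0,-0.0016,-0.0255,0,0,0,0],
```

```bash
python3 -m jog '[[[0,-0.0253,-0.0036,0,0,0,0],[0,-0.0247,-0.0067,0,0,0,0],[0,-0.0236,-0.0097,0,0,0,0],[0,-0.0222,-0.0126,0,0,0,0],[0,-0.0205,-0.0153,0,0,0,0],[0,-0.0185,-0.0177,0,0,0,0],[0,-0.0161,-0.0198,0,0,0,0],[0,0,0,0,0,0,0]]]' 20; python3 -m jog '[[[0,-0.0136,-0.0217,0,0,0,0],[0,-0.0108,-0.0232,0,0,0,0],[0,-0.0078,-0.0243,0,0,0,0],[0,-0.0047,-0.0251,0,0,0,0],[0,0,0,0,0,0,0]]]'
```

```text
t: 57.25
eef_pos: [0.6132, -0.0368, 0.1466]
ee_rot: [3.136, -0.001, -1.573]
force: [-5.2, -0.2, -0.8]
width: 0.0134
t: 57.88
eef_pos: [0.6132, -0.0728, 0.0528]
ee_rot: [3.136, -0.0, -1.572]
force: [-5.1, -4.3, -0.3]
width: 0.0134
```

```bash
python3 -m jog '[[[0,-0.0015,-0.014,0,0,0,0],[0,-0.0005,-0.009,0,0,0,0],[0,0,0,0,0,0,0]]]' 20; python3 -m jog '[[[0,0,-0.003,0,0,0,0],[0,0,0,0,0,0,0]]]' 20; python3 -m jog '[[[0,0,-0.002,0,0,0,0],[0,0,0,0,0,0,0]]]' 20
```

```text
t: 58.25
eef_pos: [0.6133, -0.0744, 0.0314]
ee_rot: [3.137, -0.0, -1.572]
force: [-5.5, -4.6, -0.8]
width: 0.0136
t: 58.5
eef_pos: [0.6133, -0.0745, 0.0289]
ee_rot: [3.138, -0.0, -1.572]
force: [-4.4, -4.8, 0.3]
width: 0.0132
t: 58.75
eef_pos: [0.6133, -0.0745, 0.0269]
ee_rot: [3.138, -0.0, -1.572]
force: [-4.8, -5.9, -0.6]
width: 0.013
```

```bash
python3 -m jog '[[[0,0,-0.002,0,0,0,0],[0,0,0,0,0,0,0]]]' 20; python3 -m jog '[[[0,0,-0.002,0,0,0,0],[0,0,0,0,0,0,0]]]' 20
python3 - <<'E'
from h import *
take('wrist','w34.png')
E
```

```text
t: 59.0
eef_pos: [0.6133, -0.0745, 0.0251]
ee_rot: [3.138, -0.0, -1.572]
force: [-5.3, -5.7, -1.3]
width: 0.0134
t: 59.25
eef_pos: [0.6134, -0.0745, 0.0246]
ee_rot: [3.138, -0.001, -1.571]
force: [-10.2, -3.6, 11.7]
width: 0.013
```

View pics/w34.png

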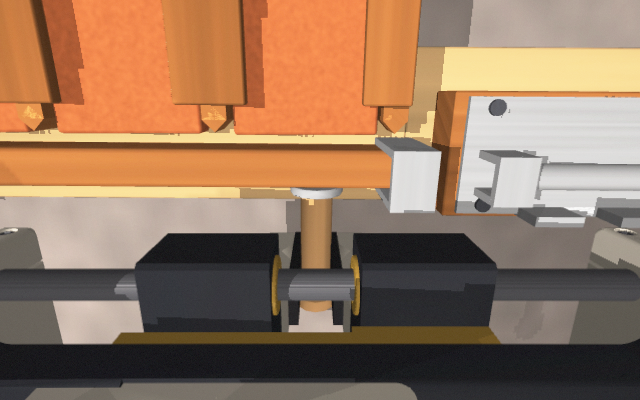

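The bar is down: it met its stop (+12 N), and the staple is in line with the bolt. Next I'll release it and go to the bolt handle.

```bash
python3 -m jog '[[[0,0,0.001,0,0,0,0.3],[0,0,0,0,0,0,0.5],[0,0,0,0,0,0,0.5],[0,0,0.04,0,0,0,0.5],[0,-0.03,0.035,0,0,0,0.5],[0,-0.04,0,0,0,0,0.4],[0,-0.04,0,0,0,0,0.4],[0,-0.04,0,0,0,0,0.4],[0,-0.003,-0.01,0,0,0,0.4],[0,0,0,0,0,0,0.4]]]' 20
python3 - <<'E'
from h import *
take('wrist','w35.png'); print(monitor.get_state()['q'].round(2))
f=load('w35.png')
print(proj(f,np.array([.6,-.228,.054])),proj(f,np.array([.614,-.228,.054])))
E
```

```text
t: 60.55
eef_pos: [0.6141, -0.2266, 0.0876]
ee_rot: [3.139, 0.001, -1.573]
force: [-0.3, 0.6, 0.2]
width: 0.0351
[-0.06  0.44 -0.2  -0.   -0.93  1.63]
[317.33422779 249.08416206] [317.31433181 227.48068932]
```

View pics/w35.png

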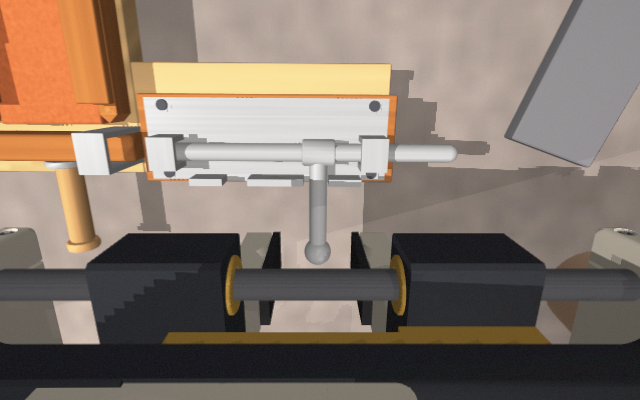

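The handle is centred (ball at 318,251) and the bar stays down. I'll descend, grip and lift.

```bash
python3 -m jog '[[[0,-0.001,-0.02,0,0,0,0.4],[0,0,-0.02,0,0,0,0.4],[0,0,-0.007,0,0,0,0.3],[0,0,0,0,0,0,0],[0,0,0,0,0,0,0],[0,0,0,0,0,0,0],[0,0,0,0,0,0,0]]]' 20; python3 -m jog '[[[0.001,0,0.009,0,0,0,0],[0.0027,0,0.0086,0,0,0,0],[0.0043,0,0.0079,0,0,0,0],[0.0057,0,0.0069,0,0,0,0],[0.0071,0,0.0056,0,0,0,0],[0.006,0,0.0032,0,0,0,0],[0,0,0,0,0,0,0]]]' 20
python3 - <<'E'
from h import *
take('wrist','w36.png')
E
```

```text
t: 61.48
eef_pos: [0.6155, -0.2276, 0.0427]
ee_rot: [-3.141, 0.001, -1.572]
force: [0.7, 1.6, 3.2]
width: 0.0092
t: 62.35
eef_pos: [0.641, -0.2278, 0.0835]
ee_rot: [3.139, 0.001, -1.572]
force: [-6.3, -0.5, 0.9]
width: 0.0093
```

View pics/w36.png

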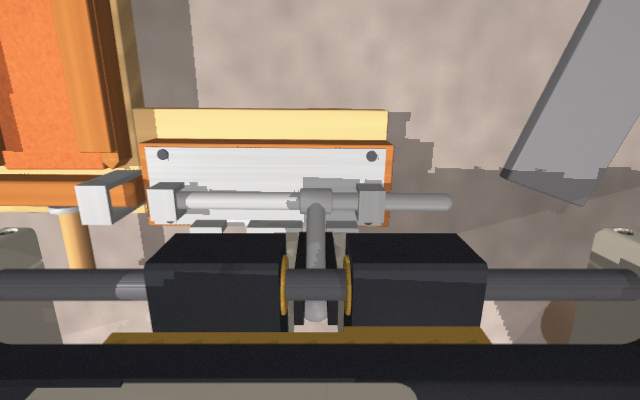

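```bash
python3 -m jog '[[[0,0.006,0,0,0,0,0],[0,0.009,0,0,0,0,0],[0,0.009,0,0,0,0,0],[0,0.009,0,0,0,0,0],[0,0.008,0,0,0,0,0],[0,0.003,0,0,0,0,0],[0,0,0,0,0,0,0]]]' 20; python3 -m jog '[[[0,0.0015,0,0,0,0,0],[0,0,0,0,0,0,0]]]' 20
```

```text
t: 63.28
eef_pos: [0.6412, -0.1833, 0.0834]
ee_rot: [3.14, 0.001, -1.571]
force: [-5.6, 1.8, 1.6]
width: 0.009
t: 63.52
eef_pos: [0.6412, -0.1823, 0.0834]
ee_rot: [3.14, 0.001, -1.572]
force: [-6.0, 0.5, 1.6]
width: 0.0092
```

```bash
python3 -m jog '[[[0,0.0015,0,0,0,0,0],[0,0,0,0,0,0,0]]]' 20
python3 - <<'E'
from h import *
take('wrist','w37.png')
E
```

```text
t: 63.78
eef_pos: [0.6413, -0.1816, 0.0834]
ee_rot: [3.14, -0.0, -1.572]
force: [-3.5, -5.2, -0.2]
width: 0.0092
```

View pics/w37.png

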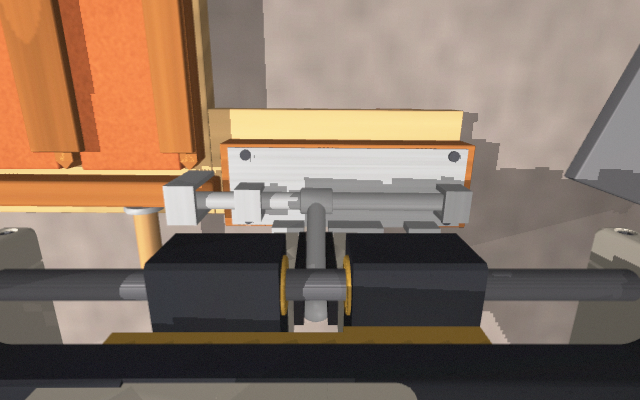

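The bolt is through the staple at its stop (-5 N). I'll lower the handle into the notch.

```bash
python3 -m jog '[[[-0.006,-0.0005,-0.0032,0,0,0,0],[-0.0071,0,-0.0056,0,0,0,0],[-0.0057,0,-0.0069,0,0,0,0],[-0.0043,0,-0.0079,0,0,0,0],[-0.0027,0,-0.0086,0,0,0,0],[-0.001,0,-0.0085,0,0,0,0],[0,0,0,0,0,0,0]]]' 20; python3 -m jog '[[[0,0,-0.0015,0,0,0,0],[0,0,0,0,0,0,0]]]'
```

```text
t: 64.7
eef_pos: [0.6179, -0.1816, 0.0452]
ee_rot: [-3.136, -0.0, -1.57]
force: [1.0, -3.6, 13.7]
width: 0.0092
t: 64.95
eef_pos: [0.618, -0.1816, 0.0448]
ee_rot: [-3.135, -0.001, -1.57]
force: [-2.6, -1.1, 22.3]
width: 0.0091
```

```bash
python3 -m jog '[[[0,0,0.0015,0,0,0,0.3],[0,0,0,0,0,0,0.4],[0,0,0,0,0,0,0.4],[0,0,0.03,0,0,0,0.5],[0,0,0.03,0,0,0,0.5],[-0.01,0,0.01,0,0,0,0.5],[0,0,0,0,0,0,0.5]]]' 20
python3 - <<'E'
from h import *
f=take('wrist','w38.png'); c2=f
cv2.imwrite('pics/w38c.png',cv2.resize(f['pixels'][60:310,140:500],None,fx=2.2,fy=2.2,interpolation=cv2.INTER_CUBIC)[...,::-1])
for th in (0,.05,.2,.5): print(th,proj(f,np.array([.660-.060*np.cos(th),-.1826,.054+.060*np.sin(th)])))
E
```

```text
t: 65.82
eef_pos: [0.604, -0.181, 0.1123]
ee_rot: [3.141, 0.001, -1.572]
force: [-0.2, 0.5, -0.1]
width: 0.0438
0 [317.38556026 219.16291669]
0.05 [317.40765613 220.65577195]
0.2 [317.47661848 224.00390276]
0.5 [317.62305257 224.65941344]
```

View pics/w38c.png

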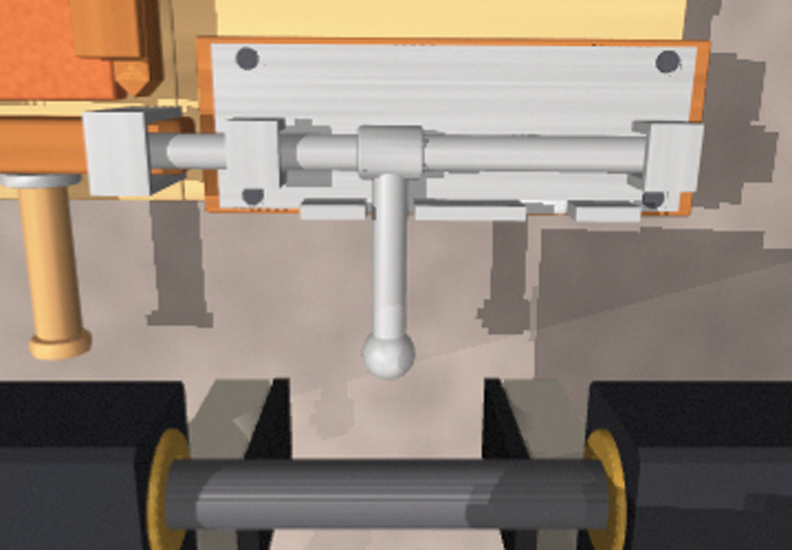

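The handle lies in the notch between the comb plates with its ball at (316,221). That carries the same +2 px offset as when it lay level earlier. I'll back off and do a final check.

```bash
python3 -m jog '[[[-0.04,0,0.04,0,0,0,0.5],[-0.05,0.02,0.05,0,0,0,0.5],[-0.05,0.05,0.03,0,0,0,0.5],[-0.02,0.05,0.0,0,0,0,0.5],[0,0.05,0.0,0,0,0,0.5],[0,0.05,0.0,0,0,0,0.5],[0,0.05,0.0,0,0,0,0.5],[0,0,0,0,0,0,0.5]]]' 20
python3 - <<'E'
from h import *
f=take('top','t39.png'); g=take('side','s39.png')
cv2.imwrite('pics/t39c.png',cv2.resize(f['pixels'][80:240,100:500],None,fx=2,fy=2,interpolation=cv2.INTER_CUBIC)[...,::-1])
cv2.imwrite('pics/s39c.png',cv2.resize(g['pixels'][80:400,220:460],None,fx=1.85,fy=1.85,interpolation=cv2.INTER_CUBIC)[...,::-1])
a=load('top0.png')['pixels'].astype(int); b=f['pixels'].astype(int)
for n,(x0,x1,y0,y1) in dict(beaker=(465,510,180,222),bowl=(92,150,188,246)).items(): print(n,np.abs(a-b)[y0:y1,x0:x1].mean())
a=load('side0.png')['pixels'].astype(int); b=g['pixels'].astype(int)
for n,(x0,x1,y0,y1) in dict(beaker=(368,416,320,382),bowl=(224,272,100,132)).items(): print(n,np.abs(a-b)[y0:y1,x0:x1].mean())
for u,v in ((0,0),): pass
E
```

```text
t: 66.88
eef_pos: [0.4612, 0.0791, 0.218]
ee_rot: [3.139, 0.0, -1.568]
force: [0.8, -1.3, -0.6]
width: 0.0439
beaker 13.110229276895943
bowl 18.39674990091161
beaker 1.8420698924731183
bowl 36.13953993055556
```

View pics/t39c.png

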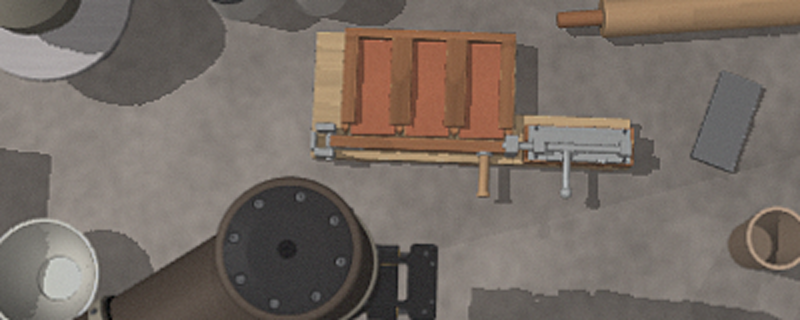

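View pics/s39c.png

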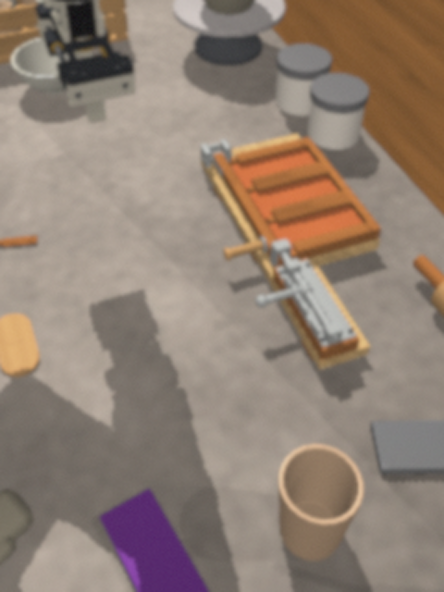

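Run:
```python
from h import *
G=lambda n:cv2.cvtColor(load(n)['pixels'],cv2.COLOR_RGB2GRAY)
def chk(a,b,x0,x1,y0,y1):
    A=G(a)[y0:y1,x0:x1]; B=G(b)[y0-5:y1+5,x0-5:x1+5]
    r=cv2.matchTemplate(B,A,cv2.TM_CCOEFF_NORMED); _,m,_,p=cv2.minMaxLoc(r); return m,(p[0]-5,p[1]-5)
for b in ('t27.png','t33.png','t39.png'):
    print(b,'beaker',chk('top0.png',b,465,510,180,222),'bowl',chk('top0.png',b,92,150,188,246))
for b in ('s33.png','s39.png'): print(b,'beaker side',chk('side0.png',b,368,416,320,382),'bowl side',chk('side0.png',b,224,272,100,132))
# handle notch check, bolt rel.
f=load('top0.png');g=load('t39.png')
print(np.abs(f['pixels'].astype(int)-g['pixels'])[140:185,330:425].mean(), 'handle', chk('top0.png','t39.png',376,390,156,180),'peg',chk('top0.png','t39.png',334,350,150,180))
```

```text
t27.png beaker (0.9921124577522278, (0, 0)) bowl (0.9973092675209045, (0, 0))
t33.png beaker (0.9919975996017456, (0, 0)) bowl (0.9963350892066956, (0, 0))
t39.png beaker (0.9923889636993408, (0, 0)) bowl (0.9357900023460388, (0, 0))
s33.png beaker side (0.9988172054290771, (0, 0)) bowl side (0.9990302324295044, (0, 0))
s39.png beaker side (0.9988555908203125, (0, 0)) bowl side (0.08248451352119446, (-5, 1))
15.329980506822611 handle (0.995659589767456, (0, 0)) peg (0.9873517751693726, (0, 0))
```

Beaker, bowl, handle and peg all match their starting places (zero shift). I'm handing the job in.

Run:
```python
from h import *
print(job_done())
```

```text
the job is handed in; nothing more can be done
None
```

The job is done and handed in at about 67 s of the 210 s allowed. All three long tiles are in the carrier, the guard bar is down, and the bolt is shot home with its handle in the notch.

**What I did:** I lifted the handle, drew the bolt back about 45 mm and swung the bar over. Each tile went flat into its own bay and was pushed against its back stop. Then I lowered the bar, shot the bolt through the staple and dropped the handle.

**Last checks:**
- **Tiles:** each push ended at the stop with 9–11 N at TCP x ≈ 0.662–0.663, against 0.664 expected. The near ends lie in line.
- **Bar and bolt:** the bar met its stop with about 12 N when lowered. The bolt met its end stop with about 5 N, and the handle is in the notch.
- **Position match:** handle and peg show no pixel shift from the start picture.
- **Beaker and bowl:** neither shows any shift in the top view. In the last side picture the gripper hid the bowl, but the earlier side picture matched.

**What disagreed:**
- **Fingertips:** they stand only about 3 mm ahead of the reported TCP, not 25 mm. My first close passed over the handle, so I worked with the corrected value.
- **Joint limit:** the last joint reached its -3.03 rad end once on the way to the left tile. I switched to the half-turned grasp.
- **Left bay:** I saw about 10 N upward while sliding that tile in, probably the tile on the floor or the gripper body near the bar. It went away when I raised 1 mm.
- **Handle drop:** the first lowering stopped about 2 mm high, with 22 N on the grip. Once released, the handle lay in the notch.

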